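# Load test specimens into a locked rack and lock it again

## Robot

A 7-joint arm with a two-finger parallel gripper is mounted at the origin on the work surface. World frame = base frame: x ahead of the robot, y to its left, z up, the work surface at z = 0. Lengths are in mm, angles in rad, forces in N, time in s.
With the tool pointing down it reaches from about 400 to 875 mm from the base axis. Payload 4.4 kg.
Tool frame: the origin (TCP) lies at the very end of the fingers, on their centre line; the grasp point (between the pads) lies 19 mm behind it (ctrl.grip_depth is the distance from the TCP to the grasp point, in mm); z points along the fingers, x is the direction in which the jaws open and shut, and the axes are right-handed (so a half turn about z gives the same grasp; the last joint's range is limited). The gripper opens to 85 mm and grips with 20 to 120 N. Pads are 22 mm wide; open, the fingers measure 114 mm over their backs; the gripper's body (76 mm by 85 mm) begins 54 mm behind the grasp point. The pads swing forward as they close: fully open they stand 13 mm farther back than shut.
Start: joints at [1.272, 0.628, 0.038, 1.517, -0.027, 0.996, -0.02], TCP at [149.984, -632.473, 231.313] pointing down, gripper open.
Joint ranges: [-3.06, 3.06], [-0.37, 2.12], [-1.25, 1.32], [0.18, 2.47], [-1.1, 4.24], [0.23, 1.98], [-2.94, 2.94]. Speed limits (rad/s): [2.57, 2.57, 3.14, 3.14, 3.14, 3.14, 3.14].

## Interface

Orientations are given as [roll, pitch, yaw] about the fixed x, y, z axes, in that order (R = Rz(yaw) Ry(pitch) Rx(roll)).
In Python, from cell import ctrl gives the robot as it stands.
- The arm moves only by the shell command python3 -m creep 'ROWS'. ROWS is JSON, a list of rows, each an object with "hand": the opening, from 0 (shut) to 1 (fully open); "travel": the shift along the tool's x, y, z in cm, a list of three; "angular": the turn, a rotation vector about the tool's x, y, z in degrees, a list of three. In form: [{"hand": hand, "travel": [tx, ty, tz], "angular": [rx, ry, rz]}, ...]. A call has 1 to 20 rows; each row is the pose to reach, as a shift and turn from the pose measured when the call began, along the tool's axes at that moment; what a row does not reach only later rows make up. A row lasts 1/10 s, in which the tool goes at most 50 mm and 8.59 degrees, less where a joint would pass 70% of its speed; a pose out of reach is approached as far as the arm can. A call with a gripper value outside its range is refused whole. The fingers move at their own pace and stop on an object; the grip force is fixed at half the most. Time passes only in rows, so rows that repeat a pose let the fingers close. It gives the time, the measured TCP pose, the force and the opening at its end, in the units of the state.
- ctrl.read_state(): the state, without advancing time (a new reading comes with each control period).
- ctrl.get_image(name): name is "scene" or "top" or "wrist"; returns a dict with "frame" (400x640x3 uint8, red, green, blue), "fx", "fy", "cx", "cy" (pixels), "D" ([k1, k2, p1, p2, k3] as OpenCV has them; the pictures are not rectified), "origin" and "orientation" of the camera in the world. Camera axes: x right, y down, z forward; pixel columns grow to the right and rows downward; lengths in mm; the calibration is good to about 2 mm. A picture is of the moment at which its call begins. There is no depth.
- ctrl.finish_job(): hands the job in, once; it reports no verdict.
Trained networks look in the newest picture that a camera, given by its name, has taken for a name from the list of things; names that differ only in an ending like _2 or _b are one class to them, and where a whole thing is asked for, a point or a joint stands for the part that bears it (a point fixed in the world has none). Each returns a list of dicts, best first, with "confidence" (0 to 1); they miss things now and then, are a little off and sometimes report something else, mostly with a low value. They report only what shows in the picture. A call takes as long as a camera call.
- ctrl.regions_of(camera, thing): "region" (400x640 bool, what is visible of it).
- ctrl.spot_point(camera, thing): "at" ([x, y, z] in mm, in world coordinates, good to about 4 mm: a listed point, or the origin of a listed thing).
The state is a dict: "clock": time; "qpos": joint angles; "qd": joint speeds; "tau": joint torques, N m; "eef_pos": TCP position; "tool_rot": TCP orientation; "force": force on the tool from outside, world axes, zero at the start; "torque": the same for the moment, N m; "width": finger opening in mm.
Only numpy, scipy, OpenCV 4.12 (cv2) and the standard library are available. Lean on these libraries where they do the work, as an engineer would, in place of code of your own. Each camera call takes 0.05 s, during which the arm holds its last target. There are 200 camera calls.

## Task

Lift the steel locking bar straight up out of the two U brackets of the grey specimen rack, keeping it level so that both ends come clear together, and lay it down wholly on the grey felt pad. Then lay every flat steel test specimen found on the bench into the rack, one to a lane (any lanes), flat on both rails, middle over the middle of the rack and all the same way round: wide tab at the open side, plain end towards the upright end plate. When all are in, put the bar back down into both brackets, fully home and centred, and leave the other things on the bench where they are.

Things in the scene. Friction and masses are not known exactly. Their poses are not given: they have to be found in the camera images.
- rack: Grey specimen rack, fixed. Origin: underside centre; +x points to its upright end plate (201 mm wide, 34 mm high, inner face at x = +84 mm), z up. Base 130 (x) by 256 (y) mm, top at z = 8 mm. Two comb rails along y, 8 mm thick, at x = -26 and +26 mm, 44 mm free between them; support at z = 30 mm; teeth up to z = 38 mm split them into 4 lanes along x, each 24 mm wide, 45 mm apart.
- rack_lane0 (a point): Where the centre of a specimen lying properly in lane 0 comes: on the lane's centre line, 35 mm above the rack's underside, y = -67.5 mm in the rack's frame. Axes as the rack's.
- rack_lane1 (a point): Where the centre of a specimen lying properly in lane 1 comes: on the lane's centre line, 35 mm above the rack's underside, y = -22.5 mm in the rack's frame. Axes as the rack's.
- rack_lane2 (a point): Where the centre of a specimen lying properly in lane 2 comes: on the lane's centre line, 35 mm above the rack's underside, y = 22.5 mm in the rack's frame. Axes as the rack's.
- rack_lane3 (a point): Where the centre of a specimen lying properly in lane 3 comes: on the lane's centre line, 35 mm above the rack's underside, y = 67.5 mm in the rack's frame. Axes as the rack's.
- rack_bracket0 (a point): Open-topped dark steel U bracket at y = -118 mm of the rack, x = 0 (10 mm thick along y). The point: where the bar's axis passes when home, 51 mm above the rack's underside. Slot floor 7 mm below the point, slot 22 mm wide in x; straight cheeks to 7 mm above the point, then flared outward to 14 mm above it. Axes as the rack's.
- rack_bracket1 (a point): Open-topped dark steel U bracket at y = 118 mm of the rack, x = 0 (10 mm thick along y). The point: where the bar's axis passes when home, 51 mm above the rack's underside. Slot floor 7 mm below the point, slot 22 mm wide in x; straight cheeks to 7 mm above the point, then flared outward to 14 mm above it. Axes as the rack's.
- bar_mid (a point): Centre (half-way along and up) of the plain steel locking bar, square section 14 by 14 mm, 270 mm long along its own y, about 0.4 kg. At the start it lies in the two U brackets of the rack, across the lanes.
- bar_end_a (a point): Centre of the bar's end face at its own +y, 135 mm from its centre.
- bar_end_b (a point): Centre of the bar's end face at its own -y, 135 mm from its centre.
- pad: Grey felt pad lying fixed on the bench, 85 (x) by 310 (y) by 3 mm thick. Origin: underside centre; its y runs along its length.
- spec0_mid (a point): Flat steel test specimen 0 (may be absent), 10 mm thick, 130 mm long: shank 14 mm wide, 106 mm long, and a wide tab 30 mm wide, 24 mm long at one end; 0.17 kg; lies flat on the bench at the start. The point: its centre, half-way along the 130 mm and half-way up, on the shank (a good place to grip it). x points from the tab towards the plain end.
- spec0_tab (a point): Centre of the wide tab of specimen 0, 53 mm from the specimen's centre.
- spec1_mid (a point): Flat steel test specimen 1 (may be absent), 10 mm thick, 130 mm long: shank 14 mm wide, 106 mm long, and a wide tab 30 mm wide, 24 mm long at one end; 0.17 kg; lies flat on the bench at the start. The point: its centre, half-way along the 130 mm and half-way up, on the shank (a good place to grip it). x points from the tab towards the plain end.
- spec1_tab (a point): Centre of the wide tab of specimen 1, 53 mm from the specimen's centre.
- spec2_mid (a point): Flat steel test specimen 2 (may be absent), 10 mm thick, 130 mm long: shank 14 mm wide, 106 mm long, and a wide tab 30 mm wide, 24 mm long at one end; 0.17 kg; lies flat on the bench at the start. The point: its centre, half-way along the 130 mm and half-way up, on the shank (a good place to grip it). x points from the tab towards the plain end.
- spec2_tab (a point): Centre of the wide tab of specimen 2, 53 mm from the specimen's centre.
- spec3_mid (a point): Flat steel test specimen 3 (may be absent), 10 mm thick, 130 mm long: shank 14 mm wide, 106 mm long, and a wide tab 30 mm wide, 24 mm long at one end; 0.17 kg; lies flat on the bench at the start. The point: its centre, half-way along the 130 mm and half-way up, on the shank (a good place to grip it). x points from the tab towards the plain end.
- spec3_tab (a point): Centre of the wide tab of specimen 3, 53 mm from the specimen's centre.
- jar: Bystander: closed brown glass jar 60 mm across and 85 mm high. Origin: underside centre.
- mouse: Bystander: white round computer mouse, 66 mm across and 32 mm high. Origin: underside centre.
- beaker: Bystander: white ceramic beaker 70 mm across and 90 mm high. Origin: underside centre.
- driver: Bystander: screwdriver lying on the bench, about 200 mm long. Origin: on its underside.

How it is judged:
By the outcome, as a careful person would: the job done as asked, in the order asked, and still so for the second after the job is handed in, with the robot touching nothing.
Of spec0, spec1, spec2, spec3 only 2 to 4 are there at a start; the rules pass over those that are not, and their reading is None.
At some moment in a run one of spec0, spec1, spec2, spec3 may be knocked a few centimetres aside while the robot is not near it.
Once in a run the grip may slacken for a moment while it holds something.
It also fails if it takes over 210 s, if anything falls off the work surface, if the arm or the gripper's body presses on something with over 40 N, if the wrist force passes 120 N, or if a joint passes its speed limit or range.

## Working session

There is one attempt and no reset: what is moved stays moved. The work goes in short steps, Python scripts to look and compute and a shell command to move; the robot and the scene stay as the last step left them, time stands still between calls to the robot, and variables do not carry over. Pictures are saved under pics/ and viewed, about 12 in all and at most 16, crops included, and the job is handed in when it is done.

```bash
ls; mkdir -p pics; cat > h.py <<'E'
import numpy as np, cv2
from cell import ctrl
from scipy.spatial.transform import Rotation as R
def shot(cam,name):
    im=ctrl.get_image(cam); cv2.imwrite(f'pics/{name}.png',im['frame'][:,:,::-1]); return im
def Rot(o):
    o=np.array(o,float)
    return o if o.shape==(3,3) else R.from_euler('xyz',o).as_matrix()
def ray(im,px,z):
    K=np.array([[im['fx'],0,im['cx']],[0,im['fy'],im['cy']],[0,0,1]])
    p=cv2.undistortPoints(np.array(px,float).reshape(-1,1,2),K,np.array(im['D'],float)).reshape(-1,2)
    d=np.c_[p,np.ones(len(p))]@Rot(im['orientation']).T; o=np.array(im['origin'],float)
    return o+d*((z-o[2])/d[:,2])[:,None]
def proj(im,P):
    K=np.array([[im['fx'],0,im['cx']],[0,im['fy'],im['cy']],[0,0,1]])
    Rm=Rot(im['orientation']).T; P=np.array(P,float).reshape(-1,3)
    return cv2.projectPoints(P,cv2.Rodrigues(Rm)[0],-Rm@np.array(im['origin'],float),K,np.array(im['D'],float))[0].reshape(-1,2)
def st():
    s=ctrl.read_state(); print('t',round(s['clock'],2),'pos',np.round(s['eef_pos'],1),'rpy',np.round(s['tool_rot'],4),'F',np.round(s['force'],1),'w',round(s['width'],1),'q',np.round(s['qpos'],2)); return s
def plan(target,yaw,s=None):
    """shift (cm) and rotvec (deg) in tool frame to reach world target TCP pos with tool down and yaw of tool x (mod pi)"""
    s=s or ctrl.read_state(); R0=Rot(s['tool_rot']); 
    t=R0.T@(np.array(target,float)-np.array(s['eef_pos']))/10
    best=None
    for k in (-1,0,1,2):
        Rt=R.from_euler('xyz',[np.pi,0,yaw+k*np.pi]).as_matrix()
        rv=np.degrees(R.from_matrix(R0.T@Rt).as_rotvec())
        if best is None or np.linalg.norm(rv)<np.linalg.norm(best)-1e-3: best=rv
    print('travel',np.round(t,2),'ang',np.round(best,1)); return t,best
E
python3 - <<'E'
from h import *
st()
for c in('scene','top','wrist'):
    im=shot(c,c+'0'); print(c,np.round(im['origin']),np.round(im['orientation'],3).tolist(),im['fx'])
for n in ['rack','rack_lane0','rack_lane3','rack_bracket0','rack_bracket1','bar_mid','bar_end_a','bar_end_b','pad','spec0_mid','spec0_tab','jar','mouse','beaker','driver']:
    for c in('top','scene'):
        try: print(n,c,[(np.round(d['at']).astype(int).tolist(),round(d['confidence'],2)) for d in ctrl.spot_point(c,n)][:7])
        except Exception as e: print(n,c,e)
E
```

```text
pics
t 0.0 pos [ 149.8 -631.8  230.4] rpy [ 3.1415e+00  1.9000e-03 -1.3380e+00] F [-0.4  0.3  0.2] w 85.5 q [ 1.27  0.63  0.04  1.52 -0.03  1.   -0.02]
scene [ 864. -495.  927.] [-2.523, 0.006, 0.534] 420.1631373768119
top [ 290.   50. 1318.] [-2.925, -0.004, -1.604] 447.1652481707036
wrist [ 226. -614.  372.] [2.828, 0.002, -1.337] 346.6765132236943
rack top [([580, 231, -2], 0.64)]
rack scene [([580, 226, 1], 0.81)]
rack_lane0 top [([594, 162, 36], 0.89), ([585, 206, 31], 0.8), ([565, 294, 38], 0.79), ([577, 253, 37], 0.59), ([380, -156, 4], 0.38)]
rack_lane0 scene [([564, 301, 37], 0.93), ([574, 250, 35], 0.61), ([583, 205, 38], 0.6), ([750, -113, 1], 0.16)]
rack_lane3 top [([594, 162, 36], 0.89), ([585, 206, 31], 0.8), ([565, 294, 38], 0.79), ([577, 253, 37], 0.59), ([380, -156, 4], 0.38)]
rack_lane3 scene [([564, 301, 37], 0.93), ([574, 250, 35], 0.61), ([583, 205, 38], 0.6), ([750, -113, 1], 0.16)]
rack_bracket0 top [([553, 340, 49], 0.7), ([604, 110, 52], 0.65)]
rack_bracket0 scene [([556, 340, 57], 0.55)]
rack_bracket1 top [([553, 340, 49], 0.7), ([604, 110, 52], 0.65)]
rack_
[... 303 characters left out ...]
)]
bar_end_b scene [([610, 102, 43], 0.93), ([550, 363, 53], 0.59)]
pad top [([539, -33, 0], 0.83)]
pad scene [([534, -35, -2], 0.72)]
spec0_mid top [([537, -36, 2], 0.19)]
spec0_mid scene []
spec0_tab top []
spec0_tab scene [([764, 65, 0], 0.58)]
jar top [([747, -112, 2], 0.87), ([527, -367, 3], 0.34)]
jar scene [([752, -113, 3], 0.66), ([582, 203, 36], 0.28)]
mouse top [([327, 440, 1], 0.75), ([604, 109, 52], 0.63), ([550, 362, 53], 0.22)]
mouse scene [([329, 434, -1], 0.61)]
beaker top [([765, 62, -4], 0.87)]
beaker scene [([765, 66, -1], 0.92), ([383, -164, 10], 0.44)]
driver top [([613, 466, 5], 0.62), ([567, 298, 34], 0.58)]
driver scene [([616, 468, -2], 0.87), ([579, 250, 36], 0.65)]
```

```bash
python3 -c "
import cv2,numpy as np
print([cv2.imread(f'pics/{c}0.png').shape for c in('top','scene','wrist')])"
```

```text
[(400, 640, 3), (400, 640, 3), (400, 640, 3)]
```

View pics/top0.png

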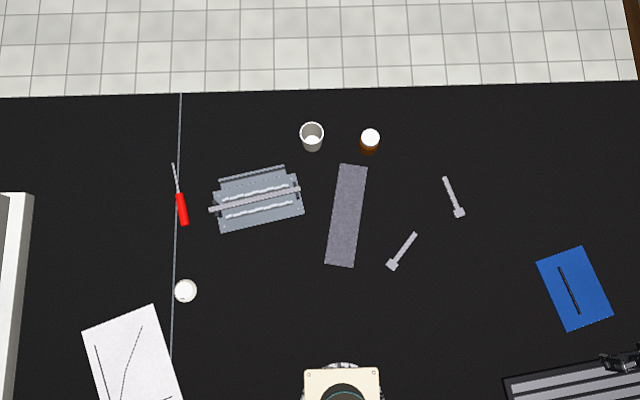

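View pics/scene0.png

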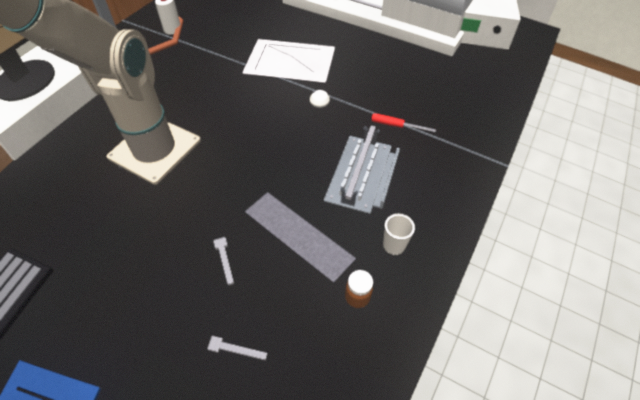

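The top view shows the rack at about (257,198) with its end plate on the upper side (+x). The pad is at (346,215). Two specimens show: shank (454,195) with tab (459,212), and shank (403,250) with tab (392,265). The scene view agrees, also showing two. Next I measure them precisely.

```bash
cat >> h.py <<'E'
def specs(cam,im,boxes=None,z=10):
    """bright, roughly 130 mm long blobs on bench -> centre xy, yaw tab->plain"""
    g=cv2.cvtColor(im['frame'],cv2.COLOR_RGB2GRAY); out=[]
    n,l,s,c=cv2.connectedComponentsWithStats((g>90).astype(np.uint8))
    for i in range(1,n):
        if not 60<s[i,4]<4000: continue
        v,u=np.nonzero(l==i); P=ray(im,np.c_[u,v],z)[:,:2]
        m=P.mean(0); w,V=np.linalg.eigh(np.cov((P-m).T)); a=V[:,1]; t=(P-m)@a; n_=(P-m)@V[:,0]
        L=np.ptp(t)
        if not(110<L<160 and np.ptp(n_)<55): continue
        mid=m+a*(t.max()+t.min())/2
        if (t.mean()-(t.max()+t.min())/2)>0: a=-a   # mass is on tab side
        # centre line from shank only
        tt=(P-mid)@a; sh=(tt>-35)&(tt<60); Q=P[sh]; q=Q.mean(0); w,V=np.linalg.eigh(np.cov((Q-q).T)); b=V[:,1]; b=b if b@a>0 else -b
        cen=q+b*((mid-q)@b)
        print(cam,'spec cen',np.round(cen,1),'yaw',round(np.degrees(np.arctan2(b[1],b[0])),1),'L',round(L),'W',round(np.ptp(n_)),'area',s[i,4]); out.append((cen,np.arctan2(b[1],b[0])))
    return out
def elong(cam,im,thing,z):
    for d in ctrl.regions_of(cam,thing)[:1]:
        v,u=np.nonzero(d['region']); P=ray(im,np.c_[u,v],z)[:,:2].astype(np.float32)
        r=cv2.minAreaRect(P); B=cv2.boxPoints(r); e=B[1]-B[0]; f=B[2]-B[1]; e=e if np.hypot(*e)>np.hypot(*f) else f
        print(cam,thing,round(d['confidence'],2),'cen',np.round(r[0],1),'size',np.round(r[1],1),'long axis deg',round(np.degrees(np.arctan2(e[1],e[0]))%180,2))
E
python3 - <<'E'
from h import *
for c in('top','scene'):
    im=ctrl.get_image(c); specs(c,im)
    elong(c,im,'bar_mid',58); elong(c,im,'pad',3)
    for d in ctrl.regions_of(c,'spec0_mid'): print(c,'reg',d['confidence'],d['region'].sum(),np.argwhere(d['region']).mean(0))
plan([580,231,160],np.radians(12.5))
E
```

```text
top spec cen [ 581.3 -355.8] yaw 17.5 L 132 W 32 area 279
top spec cen [ 424.  -195.2] yaw -39.9 L 133 W 32 area 306
top bar_mid 0.79 cen [578.5 228. ] size [ 16.7 266.3] long axis deg 102.3
top pad 0.58 cen [537.2 -35.9] size [ 87.3 309.9] long axis deg 168.84
scene spec cen [ 424.  -194.3] yaw -40.1 L 135 W 33 area 414
scene spec cen [-5.000e-01 -5.199e+02] yaw -78.8 L 115 W 27 area 354
scene spec cen [  33.6 -531.4] yaw -80.6 L 148 W 27 area 488
scene spec cen [ 580.9 -355. ] yaw 17.6 L 133 W 34 area 584
scene bar_mid 0.6 cen [581.9 225.1] size [ 18.1 278. ] long axis deg 101.91
scene pad 0.92 cen [536.6 -36.7] size [ 90.8 310.6] long axis deg 168.33
scene reg 0.18 3471 [236.14030539 300.0812446 ]
travel [-74.1  -61.76   7.13] ang [ -0.   -0.  -89.2]
```

```bash
python3 - <<'E'
from h import *
plan([480,-250,231],np.radians(-40))
plan([560,231,231],np.radians(12.2))
E
```

```text
travel [-2.960e+01 -4.093e+01  3.000e-02] ang [ -0.   -0.  -36.7]
travel [-7.456e+01 -5.981e+01  3.000e-02] ang [ -0.   -0.  -88.9]
```

```bash
python3 -m creep '[{"hand":1,"travel":[-29.6,-40.9,0],"angular":[0,0,-36.7]},{"hand":1,"travel":[-29.6,-40.9,0],"angular":[0,0,-36.7]},{"hand":1,"travel":[-29.6,-40.9,0],"angular":[0,0,-36.7]},{"hand":1,"travel":[-29.6,-40.9,0],"angular":[0,0,-36.7]},{"hand":1,"travel":[-29.6,-40.9,0],"angular":[0,0,-36.7]},{"hand":1,"travel":[-29.6,-40.9,0],"angular":[0,0,-36.7]},{"hand":1,"travel":[-29.6,-40.9,0],"angular":[0,0,-36.7]},{"hand":1,"travel":[-29.6,-40.9,0],"angular":[0,0,-36.7]},{"hand":1,"travel":[-29.6,-40.9,0],"angular":[0,0,-36.7]},{"hand":1,"travel":[-29.6,-40.9,0],"angular":[0,0,-36.7]},{"hand":1,"travel":[-74.6,-59.8,0],"angular":[0,0,-88.9]},{"hand":1,"travel":[-74.6,-59.8,0],"angular":[0,0,-88.9]},{"hand":1,"travel":[-74.6,-59.8,0],"angular":[0,0,-88.9]},{"hand":1,"travel":[-74.6,-59.8,0],"angular":[0,0,-88.9]},{"hand":1,"travel":[-74.6,-59.8,0],"angular":[0,0,-88.9]},{"hand":1,"travel":[-74.6,-59.8,0],"angular":[0,0,-88.9]},{"hand":1,"travel":[-74.6,-59.8,0],"angular":[0,0,-88.9]},{"hand":1,"travel":[-74.6,-59.8,0],"angular":[0,0,-88.9]},{"hand":1,"travel":[-74.6,-59.8,0],"angular":[0,0,-88.9]},{"hand":1,"travel":[-74.6,-59.8,0],"angular":[0,0,-88.9]}]'; python3 -c "
from h import *
st();plan([560,231,231],np.radians(12.2))"
```

```text
clock: 4.05
eef_pos: [559.8, 234.5, 231.6]
tool_rot: [-3.141, -0.001, 0.215]
force: [0.3, 0.7, -0.5]
width: 85.1
t 4.05 pos [559.8 234.5 231.6] rpy [-3.1407e+00 -9.0000e-04  2.1490e-01] F [ 0.3  0.7 -0.5] w 85.1 q [-0.18  0.59 -0.43  1.64  0.28  0.97 -0.49]
travel [-0.06  0.35  0.05] ang [-0.1 -0.   0.1]
```

```bash
python3 - <<'E'
from h import *
im=shot('wrist','w1'); print(im['origin'],im['orientation'])
elong('wrist',im,'bar_mid',58)
for n in ['rack','rack_bracket0','bar_mid','bar_end_a','rack_lane0']: print(n,[(np.round(d['at'],1).tolist(),round(d['confidence'],2)) for d in ctrl.spot_point('wrist',n)])
im=ctrl.get_image('top'); specs('top',im)
E
```

```text
[542.65452102 311.1842345  373.47079978] [2.83169420e+00 1.69632288e-03 2.15445979e-01]
wrist bar_mid 0.64 cen [579.  232.5] size [ 15.6 267.2] long axis deg 101.94
rack [([581.7, 227.4, 2.6], 0.95)]
rack_bracket0 [([601.9, 110.5, 52.0], 0.97), ([554.9, 342.6, 52.7], 0.85)]
bar_mid [([581.8, 233.4, 50.8], 0.72)]
bar_end_a [([610.0, 99.6, 51.8], 0.85), ([551.6, 367.1, 53.3], 0.67)]
rack_lane0 [([563.2, 300.0, 33.8], 0.94), ([584.0, 203.5, 33.9], 0.76), ([589.6, 167.0, 34.5], 0.7), ([576.8, 253.5, 36.5], 0.68)]
top spec cen [ 581.3 -355.8] yaw 17.5 L 132 W 33 area 281
top spec cen [ 423.9 -195.2] yaw -40.1 L 133 W 33 area 309
```

View pics/w1.png

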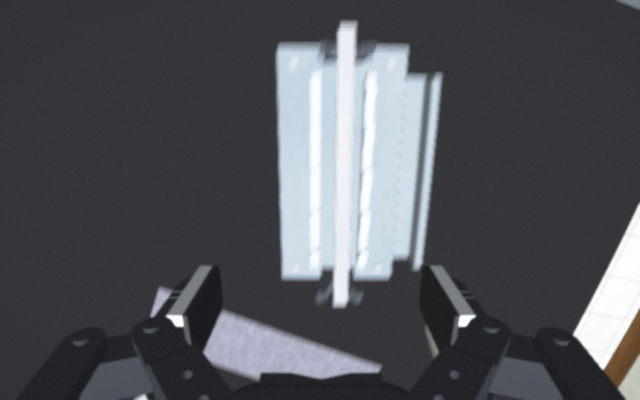

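```bash
cat >> h.py <<'E'
from scipy.optimize import minimize
def boxfit(cam,thing,dim,zc,x0,z=None):
    """IoU fit of a box (x,y,yaw) to the network's mask; dim full sizes"""
    im=ctrl.get_image(cam); r=ctrl.regions_of(cam,thing)
    if not r: print(cam,thing,'none'); return
    M=cv2.resize(r[0]['region'].astype(np.float32),None,fx=4,fy=4,interpolation=cv2.INTER_LINEAR)>.5
    C=np.array([[a,b,c] for a in(-.5,.5) for b in(-.5,.5) for c in(-.5,.5)])*dim
    def f(p):
        P=R.from_euler('z',p[2]/50).apply(C)+[p[0],p[1],zc]
        h=cv2.convexHull(((proj(im,P)+.5)*4-.5).astype(np.float32))
        I=np.zeros(M.shape,np.uint8); cv2.fillConvexPoly(I,np.round(h*16).astype(int),1,shift=4); I=I>0
        return -(I&M).sum()/(I|M).sum()
    x=np.array([x0[0],x0[1],x0[2]*50])
    s=minimize(f,x,method='Nelder-Mead',options=dict(initial_simplex=np.vstack([x,x+[6,0,0],x+[0,6,0],x+[0,0,2]]),xatol=.05,fatol=1e-4))
    print(cam,thing,'fit',np.round(s.x[:2],1),round(np.degrees(s.x[2]/50),2),'IoU',round(-s.fun,2)); return s.x
E
python3 - <<'E'
from h import *
for c in('top','scene','wrist'): boxfit(c,'bar_mid',[14,270,14],51,[580,231,.21])
for c in('top','scene'): boxfit(c,'pad',[85,310,3],1.5,[537,-36,np.radians(78.5)])
plan([580,231,130],np.radians(12.0))
plan([580,231,45.5],np.radians(12.0))
E
```

```text
top bar_mid fit [579.9 233.1] 12.66 IoU 0.2
scene bar_mid fit [579.2 232.1] 12.0 IoU 0.91
wrist bar_mid fit [579.7 232.5] 12.17 IoU 0.92
top pad fit [637.5 -56.3] 78.91 IoU 0.64
scene pad fit [537.6 -35.3] 78.98 IoU 0.97
travel [ 1.97  0.45 10.14] ang [ 0.  -0.   0.2]
travel [ 1.97  0.45 18.59] ang [ 0.  -0.   0.2]
```

```bash
python3 -m creep '[{"hand":0.6,"travel":[1.95,0.3,0],"angular":[0,0,0.2]},{"hand":0.6,"travel":[1.95,0.3,5],"angular":[0,0,0.2]},{"hand":0.6,"travel":[1.95,0.3,10],"angular":[0,0,0.2]},{"hand":0.6,"travel":[1.95,0.3,14],"angular":[0,0,0.2]},{"hand":0.6,"travel":[1.95,0.3,16],"angular":[0,0,0.2]},{"hand":0.6,"travel":[1.95,0.3,17.5],"angular":[0,0,0.2]},{"hand":0.6,"travel":[1.95,0.3,18.6],"angular":[0,0,0.2]},{"hand":0.6,"travel":[1.95,0.3,18.6],"angular":[0,0,0.2]},{"hand":0.6,"travel":[1.95,0.3,18.6],"angular":[0,0,0.2]}]'; python3 -c "
from h import *
s=st();plan([579.5,232.4,45.5],np.radians(12.1))"
```

```text
clock: 5.85
eef_pos: [580.2, 232.9, 46.3]
tool_rot: [-3.141, -0.002, 0.21]
force: [0.5, 0.5, -0.1]
width: 51.2
t 5.85 pos [580.2 232.9  46.3] rpy [-3.1412e+00 -1.7000e-03  2.1000e-01] F [ 0.5  0.5 -0.1] w 51.2 q [-0.23  0.85 -0.32  1.72  0.41  0.64 -0.58]
travel [-0.08  0.04  0.08] ang [-0.  -0.1 -0.1]
```

```bash
python3 -m creep '[{"hand":0.2,"travel":[-0.05,0,0.05],"angular":[0,0,0]},{"hand":0,"travel":[-0.05,0,0.05],"angular":[0,0,0]},{"hand":0,"travel":[-0.05,0,0.05],"angular":[0,0,0]},{"hand":0,"travel":[-0.05,0,0.05],"angular":[0,0,0]},{"hand":0,"travel":[-0.05,0,0.05],"angular":[0,0,0]},{"hand":0,"travel":[-0.05,0,0.05],"angular":[0,0,0]},{"hand":0,"travel":[-0.05,0,0.05],"angular":[0,0,0]},{"hand":0,"travel":[-0.05,0,0.05],"angular":[0,0,0]}]'; python3 -c "
from h import *
s=st()"
```

```text
clock: 6.65
eef_pos: [580.4, 233.1, 47.0]
tool_rot: [-3.141, -0.003, 0.21]
force: [0.2, -0.8, 6.1]
width: 11.8
t 6.65 pos [580.4 233.1  47. ] rpy [-3.141  -0.0035  0.21  ] F [ 0.2 -0.8  6.1] w 11.8 q [-0.23  0.85 -0.32  1.72  0.41  0.64 -0.58]
```

```bash
python3 -m creep '[{"hand":0,"travel":[0,0,0],"angular":[0,0,0]},{"hand":0,"travel":[0,0,0],"angular":[0,0,0]},{"hand":0,"travel":[0,0,-0.3],"angular":[0,0,0]},{"hand":0,"travel":[0,0,-0.6],"angular":[0,0,0]},{"hand":0,"travel":[0,0,-0.6],"angular":[0,0,0]}]'; python3 -c "
from h import *
s=st(); im=shot('scene','s1'); cv2.imwrite('pics/s1c.png',cv2.resize(im['frame'][90:230,290:450,::-1],None,fx=4,fy=4,interpolation=cv2.INTER_CUBIC))"
```

```text
clock: 7.15
eef_pos: [580.4, 233.1, 53.1]
tool_rot: [-3.141, -0.003, 0.21]
force: [0.7, -1.1, -5.4]
width: 12.5
t 7.15 pos [580.4 233.1  53.1] rpy [-3.1409 -0.0035  0.2099] F [ 0.7 -1.1 -5.4] w 12.5 q [-0.23  0.84 -0.33  1.72  0.41  0.65 -0.57]
```

View pics/s1c.png

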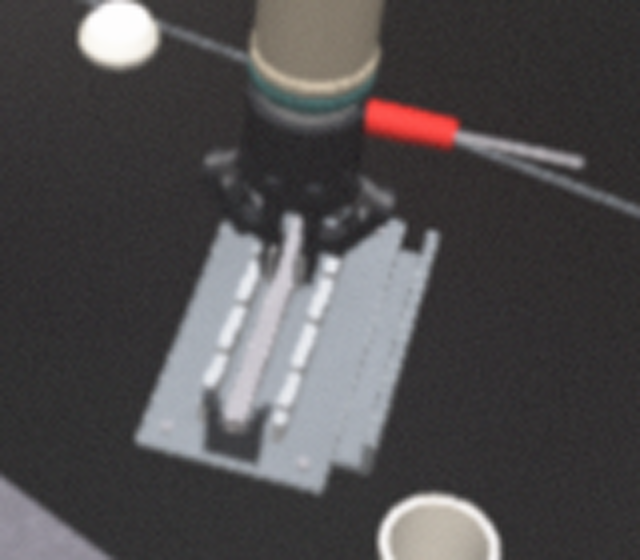

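The crop shows the bar held between the fingers, its front end just above the near bracket (235,420). I lift straight up.

```bash
python3 -m creep '[{"hand":0,"travel":[0,0,-0.8],"angular":[0,0,0]},{"hand":0,"travel":[0,0,-1.6],"angular":[0,0,0]},{"hand":0,"travel":[0,0,-2.4],"angular":[0,0,0]},{"hand":0,"travel":[0,0,-3.4],"angular":[0,0,0]},{"hand":0,"travel":[0,0,-5],"angular":[0,0,0]},{"hand":0,"travel":[0,0,-7],"angular":[0,0,0]},{"hand":0,"travel":[0,0,-9],"angular":[0,0,0]},{"hand":0,"travel":[0,0,-10],"angular":[0,0,0]},{"hand":0,"travel":[0,0,-10],"angular":[0,0,0]}]'; python3 -c "
from h import *
s=st(); print(s['torque']);im=shot('wrist','w2')
for n in ['bar_mid','bar_end_a']:
  for c in ('wrist','scene'): print(n,c,[(np.round(d['at'],1).tolist(),round(d['confidence'],2)) for d in ctrl.spot_point(c,n)])
for n in ['rack','rack_bracket0','rack_lane0']:
  for c in ('wrist','scene'): print(n,c,[(np.round(d['at'],1).tolist(),round(d['confidence'],2)) for d in ctrl.spot_point(c,n)])
"
```

```text
clock: 8.1
eef_pos: [581.2, 233.5, 155.3]
tool_rot: [-3.14, -0.007, 0.21]
force: [1.1, -0.3, -5.0]
width: 11.9
t 8.1 pos [581.2 233.5 155.3] rpy [-3.1401 -0.0073  0.2098] F [ 1.1 -0.3 -5. ] w 11.9 q [-0.19  0.7  -0.39  1.66  0.34  0.84 -0.52]
[ 0.02972998  0.00380754 -0.02214965]
bar_mid wrist [([583.4, 234.3, 158.8], 0.67)]
bar_mid scene [([580.4, 228.4, 56.9], 0.6)]
bar_end_a wrist []
bar_end_a scene [([609.9, 97.2, 51.2], 0.6)]
rack wrist [([579.3, 233.0, 162.0], 0.47)]
rack scene [([428.5, -196.6, 4.9], 0.72), ([580.7, 228.8, 2.4], 0.69)]
rack_bracket0 wrist []
rack_bracket0 scene [([559.4, 345.2, 54.0], 0.76), ([605.3, 112.5, 49.2], 0.7)]
rack_lane0 wrist [([583.6, 202.8, 33.2], 0.71), ([580.6, 234.5, 160.9], 0.19)]
rack_lane0 scene [([571.4, 299.5, 39.0], 0.78), ([584.3, 207.7, 33.4], 0.73), ([592.3, 159.8, 36.0], 0.58)]
```

View pics/w2.png

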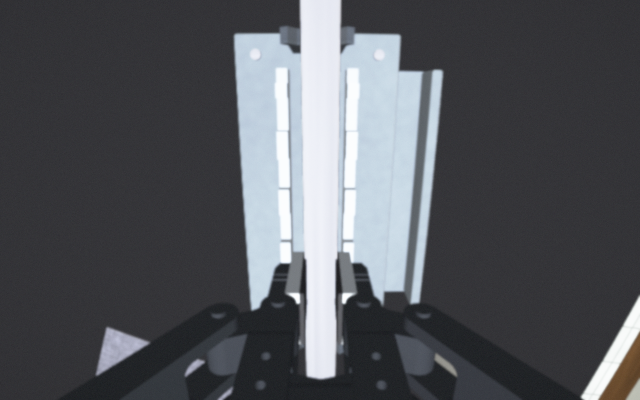

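```bash
python3 -c "
from h import *
plan([537.3,-35.6,150],np.radians(78.9))"
```

```text
travel [-9.76 25.38  0.21] ang [  0.1  -0.2 -66.9]
```

```bash
python3 -m creep '[{"hand":0,"travel":[-1,2.5,0],"angular":[0,0,-6]},{"hand":0,"travel":[-2,5,0],"angular":[0,0,-12]},{"hand":0,"travel":[-3,7.5,0],"angular":[0,0,-18]},{"hand":0,"travel":[-4,10,0],"angular":[0,0,-24]},{"hand":0,"travel":[-5,12.5,0],"angular":[0,0,-31]},{"hand":0,"travel":[-6,15,0],"angular":[0,0,-38]},{"hand":0,"travel":[-7,17.5,0],"angular":[0,0,-45]},{"hand":0,"travel":[-8,20,0],"angular":[0,0,-52]},{"hand":0,"travel":[-9,22.5,0],"angular":[0,0,-58]},{"hand":0,"travel":[-9.5,24.5,0],"angular":[0,0,-63]},{"hand":0,"travel":[-9.8,25.4,0],"angular":[0,0,-66]},{"hand":0,"travel":[-9.8,25.4,0],"angular":[0,0,-66.9]},{"hand":0,"travel":[-9.8,25.4,0.2],"angular":[0,0,-66.9]},{"hand":0,"travel":[-9.8,25.4,0.2],"angular":[0,0,-66.9]}]'; python3 -c "
from h import *
s=st();plan([537.3,-35.6,30],np.radians(78.9))
shot('wrist','w3')
for c in('scene','wrist'): boxfit(c,'bar_mid',[14,270,14],s['eef_pos'][2]+4,[537,-35,np.radians(78.9)])
"
```

```text
clock: 10.05
eef_pos: [537.1, -34.7, 150.1]
tool_rot: [3.139, -0.002, 1.378]
force: [-0.2, 1.1, -4.9]
width: 12.0
t 10.05 pos [537.1 -34.7 150.1] rpy [ 3.1392e+00 -2.4000e-03  1.3782e+00] F [-0.2  1.1 -4.9] w 12.0 q [ 0.49  0.68 -0.74  1.9   0.63  0.8   0.79]
travel [-1.200e-01  1.000e-02  1.201e+01] ang [ 0.1 -0.1  0.1]
scene bar_mid fit [536.9 -36.1] 78.99 IoU 0.61
wrist bar_mid fit [539.5 -35.2] 79.11 IoU 0.92
```

```bash
python3 -m creep '[{"hand":0,"travel":[-0.1,0,4],"angular":[0,0,0]},{"hand":0,"travel":[-0.1,0,8],"angular":[0,0,0]},{"hand":0,"travel":[-0.1,0,11],"angular":[0,0,0]},{"hand":0,"travel":[-0.1,0,12.8],"angular":[0,0,0]},{"hand":0,"travel":[-0.1,0,13.6],"angular":[0,0,0]},{"hand":0,"travel":[-0.1,0,14],"angular":[0,0,0]},{"hand":0,"travel":[-0.1,0,14.1],"angular":[0,0,0]},{"hand":0,"travel":[-0.1,0,14.1],"angular":[0,0,0]}]'; python3 -c "
from h import *
s=st()"
```

```text
clock: 11.1
eef_pos: [538.1, -35.9, 10.1]
tool_rot: [3.137, -0.002, 1.378]
force: [-0.1, -1.1, -4.5]
width: 12.1
t 11.1 pos [538.1 -35.9  10.1] rpy [ 3.1374e+00 -2.0000e-03  1.3785e+00] F [-0.1 -1.1 -4.5] w 12.1 q [ 0.35  0.87 -0.53  1.97  0.86  0.53  0.59]
```

```bash
python3 -m creep '[{"hand":0,"travel":[0,0,0.15],"angular":[0,0,0]},{"hand":0,"travel":[0,0,0.3],"angular":[0,0,0]},{"hand":0,"travel":[0,0,0.4],"angular":[0,0,0]},{"hand":0,"travel":[0,0,0.4],"angular":[0,0,0]}]'; python3 -c "
from h import *
s=st()"
```

```text
clock: 11.5
eef_pos: [538.2, -36.1, 6.2]
tool_rot: [3.137, -0.002, 1.378]
force: [0.6, -0.4, -3.7]
width: 12.0
t 11.5 pos [538.2 -36.1   6.2] rpy [ 3.1371e+00 -2.0000e-03  1.3783e+00] F [ 0.6 -0.4 -3.7] w 12.0 q [ 0.35  0.88 -0.52  1.97  0.87  0.52  0.58]
```

```bash
python3 -m creep '[{"hand":0,"travel":[0,0,0.1],"angular":[0,0,0]},{"hand":0,"travel":[0,0,0.1],"angular":[0,0,0]}]';  python3 -m creep '[{"hand":0,"travel":[0,0,0.1],"angular":[0,0,0]},{"hand":0,"travel":[0,0,0.1],"angular":[0,0,0]}]'
```

```text
clock: 11.7
eef_pos: [538.2, -36.1, 6.0]
tool_rot: [3.137, -0.001, 1.378]
force: [-1.9, -0.5, 4.2]
width: 12.3
clock: 11.9
eef_pos: [538.2, -36.1, 6.0]
tool_rot: [3.136, -0.001, 1.378]
force: [-1.9, -0.5, 5.2]
width: 11.8
```

```bash
python3 -m creep '[{"hand":0.3,"travel":[0,0,0],"angular":[0,0,0]},{"hand":0.6,"travel":[0,0,0],"angular":[0,0,0]},{"hand":0.6,"travel":[0,0,0],"angular":[0,0,0]},{"hand":0.6,"travel":[0,0,0],"angular":[0,0,0]},{"hand":0.6,"travel":[0,0,-2],"angular":[0,0,0]},{"hand":0.6,"travel":[0,0,-6],"angular":[0,0,0]},{"hand":0.6,"travel":[0,0,-11],"angular":[0,0,0]},{"hand":0.6,"travel":[0,0,-16],"angular":[0,0,0]},{"hand":0.6,"travel":[0,0,-16],"angular":[0,0,0]}]'; python3 -c "
from h import *
s=st(); boxfit('wrist','bar_mid',[14,270,14],10,[537,-35,np.radians(78.9)])
im=ctrl.get_image('top'); specs('top',im); im=ctrl.get_image('scene'); specs('scene',im)
plan([424,-195,160],np.radians(-40+90))
"
```

```text
clock: 12.8
eef_pos: [541.5, -34.9, 172.1]
tool_rot: [3.125, -0.003, 1.378]
force: [0.2, -0.3, 0.5]
width: 51.2
t 12.8 pos [541.5 -34.9 172.1] rpy [ 3.1249 -0.0033  1.3783] F [ 0.2 -0.3  0.5] w 51.2 q [ 0.51  0.65 -0.77  1.88  0.61  0.84  0.8 ]
wrist bar_mid fit [538.3 -36.2] 79.04 IoU 0.95
top spec cen [ 416.4 -189.1] yaw -39.6 L 114 W 32 area 270
scene spec cen [ 423.9 -194.2] yaw -40.1 L 136 W 34 area 415
scene spec cen [-4.000e-01 -5.198e+02] yaw -78.8 L 115 W 27 area 358
scene spec cen [  33.7 -531.4] yaw -80.8 L 148 W 27 area 488
scene spec cen [ 580.9 -355. ] yaw 17.6 L 133 W 34 area 585
travel [-17.71  -7.99   0.47] ang [ 0.2 -0.  29. ]
```

```bash
python3 -m creep '[{"hand":0.6,"travel":[-4.5,-2,0],"angular":[0,0,7]},{"hand":0.6,"travel":[-9,-4,0.2],"angular":[0,0,15]},{"hand":0.6,"travel":[-13.5,-6,0.4],"angular":[0,0,22]},{"hand":0.6,"travel":[-17.7,-8,2],"angular":[0.2,0,29]},{"hand":0.6,"travel":[-17.7,-8,6],"angular":[0.2,0,29]},{"hand":0.6,"travel":[-17.7,-8,8],"angular":[0.9,0,29]},{"hand":0.6,"travel":[-17.7,-8,8],"angular":[0.9,0,29]},{"hand":0.6,"travel":[-17.7,-8,8],"angular":[0.9,0,29]}]'; python3 -c "
from h import *
s=st(); im=ctrl.get_image('wrist'); specs('wrist',im); im=ctrl.get_image('scene'); specs('scene',im)
plan([424,-194.7,4],np.radians(-40+90))
"
```

```text
clock: 13.8
eef_pos: [423.8, -194.2, 84.0]
tool_rot: [-3.127, 0.003, 0.873]
force: [0.3, 0.6, -0.3]
width: 51.7
t 13.8 pos [ 423.8 -194.2   84. ] rpy [-3.1272e+00  2.6000e-03  8.7310e-01] F [ 0.3  0.6 -0.3] w 51.7 q [ 0.72  0.68 -0.52  2.12  0.66  0.52  0.58]
scene spec cen [ 423.9 -194.2] yaw -40.2 L 136 W 34 area 418
scene spec cen [  -0.6 -519.9] yaw -78.7 L 115 W 27 area 353
scene spec cen [  33.7 -531.4] yaw -80.6 L 148 W 27 area 487
scene spec cen [ 580.9 -355.1] yaw 17.7 L 133 W 34 area 586
travel [-0.05  0.05  8.12] ang [-0.7  0.1  0. ]
```

```bash
python3 -m creep '[{"hand":0.6,"travel":[-0.05,0.05,3],"angular":[-0.7,0.1,0]},{"hand":0.6,"travel":[-0.05,0.05,5.5],"angular":[-0.7,0.1,0]},{"hand":0.6,"travel":[-0.05,0.05,7],"angular":[-0.7,0.1,0]},{"hand":0.6,"travel":[-0.05,0.05,8],"angular":[-0.7,0.1,0]},{"hand":0.6,"travel":[-0.05,0.05,8.1],"angular":[-0.7,0.1,0]},{"hand":0.6,"travel":[-0.05,0.05,8.1],"angular":[-0.7,0.1,0]},{"hand":0.2,"travel":[-0.05,0.05,8.1],"angular":[-0.7,0.1,0]},{"hand":0,"travel":[-0.05,0.05,8.1],"angular":[-0.7,0.1,0]},{"hand":0,"travel":[-0.05,0.05,8.1],"angular":[-0.7,0.1,0]},{"hand":0,"travel":[-0.05,0.05,8.1],"angular":[-0.7,0.1,0]},{"hand":0,"travel":[-0.05,0.05,8.1],"angular":[-0.7,0.1,0]},{"hand":0,"travel":[-0.05,0.05,8.1],"angular":[-0.7,0.1,0]},{"hand":0,"travel":[-0.05,0.05,8.1],"angular":[-0.7,0.1,0]}]'; python3 -c "
from h import *
s=st()"
```

```text
clock: 15.2
eef_pos: [424.4, -195.0, 5.0]
tool_rot: [3.139, -0.0, 0.873]
force: [-1.6, 0.1, 7.3]
width: 11.7
t 15.2 pos [ 424.4 -195.     5. ] rpy [ 3.1394e+00 -2.0000e-04  8.7270e-01] F [-1.6  0.1  7.3] w 11.7 q [ 0.58  0.8  -0.31  2.17  0.86  0.29  0.4 ]
```

```bash
python3 -m creep '[{"hand":0,"travel":[0,0,-1.5],"angular":[0,0,0]},{"hand":0,"travel":[0,0,-4],"angular":[0,0,0]},{"hand":0,"travel":[0,0,-8],"angular":[0,0,0]},{"hand":0,"travel":[0,0,-12],"angular":[0,0,0]},{"hand":0,"travel":[0,0,-12],"angular":[0,0,0]}]'; python3 -c "
from h import *
s=st(); plan([574.8,254.4,130],np.radians(102.1))
im=shot('wrist','w4')
"
```

```text
clock: 15.7
eef_pos: [426.9, -195.6, 129.2]
tool_rot: [3.132, -0.003, 0.872]
force: [0.3, 0.1, -2.2]
width: 11.4
t 15.7 pos [ 426.9 -195.6  129.2] rpy [ 3.1316e+00 -3.0000e-03  8.7200e-01] F [ 0.3  0.1 -2.2] w 11.4 q [ 0.79  0.6  -0.61  2.11  0.61  0.6   0.62]
travel [ 43.97 -17.63  -0.13] ang [  0.6   0.1 -52.1]
```

View pics/w4.png

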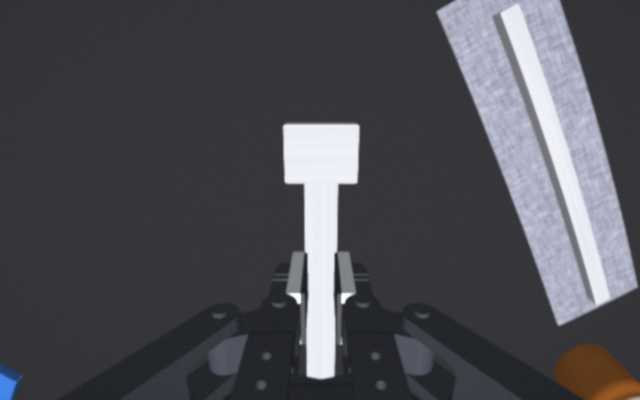

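The view shows the specimen held straight, tab at (321,153), and the bar lying wholly on the pad at right. On to lane 2.

```bash
python3 -m creep '[{"hand":0,"travel":[4,-1.6,0],"angular":[0,0,-5]},{"hand":0,"travel":[8,-3.2,0],"angular":[0,0,-10]},{"hand":0,"travel":[12,-4.8,0],"angular":[0,0,-15]},{"hand":0,"travel":[16,-6.4,0],"angular":[0,0,-20]},{"hand":0,"travel":[20,-8,0],"angular":[0,0,-25]},{"hand":0,"travel":[24,-9.6,0],"angular":[0,0,-30]},{"hand":0,"travel":[28,-11.2,0],"angular":[0,0,-35]},{"hand":0,"travel":[32,-12.8,0],"angular":[0,0,-40]},{"hand":0,"travel":[36,-14.4,0],"angular":[0,0,-45]},{"hand":0,"travel":[40,-16,-0.1],"angular":[0.3,0,-49]},{"hand":0,"travel":[44,-17.6,-0.1],"angular":[0.6,0.1,-52.1]},{"hand":0,"travel":[44,-17.6,-0.1],"angular":[0.6,0.1,-52.1]},{"hand":0,"travel":[44,-17.6,-0.1],"angular":[0.6,0.1,-52.1]}]'; python3 -c "
from h import *
s=st(); plan([574.8,254.4,60],np.radians(102.1))
im=shot('wrist','w5')
for c in ('wrist','top','scene'):
  for n in ('rack_lane0','rack_bracket0','rack'): print(n,c,[(np.round(d['at'],1).tolist(),round(d['confidence'],2)) for d in ctrl.spot_point(c,n)])
"
```

```text
clock: 17.05
eef_pos: [572.7, 254.8, 125.6]
tool_rot: [-3.136, -0.0, 1.783]
force: [-0.9, -0.4, -2.3]
width: 11.1
t 17.05 pos [572.7 254.8 125.6] rpy [-3.1357e+00 -3.0000e-04  1.7829e+00] F [-0.9 -0.4 -2.3] w 11.1 q [-0.01  0.85 -0.8   1.66  0.72  0.96  0.71]
travel [-0.09  0.24  6.55] ang [-0.3 -0.   0.1]
rack_lane0 wrist [([564.3, 294.7, 35.1], 0.89), ([583.1, 204.5, 34.6], 0.72), ([577.2, 252.1, 34.5], 0.72), ([591.2, 169.1, 34.0], 0.67)]
rack_bracket0 wrist [([602.4, 111.9, 51.7], 0.8)]
rack wrist [([584.5, 229.4, -1.1], 0.95)]
rack_lane0 top [([586.2, 207.6, 35.3], 0.79), ([577.7, 247.9, 37.4], 0.75), ([565.7, 298.5, 36.6], 0.75), ([594.2, 159.6, 36.3], 0.6)]
rack_bracket0 top [([604.7, 109.9, 52.7], 0.88)]
rack top [([554.3, 341.8, 50.7], 0.57), ([580.1, 228.3, -2.0], 0.56), ([768.3, 62.3, -4.8], 0.18)]
rack_lane0 scene [([587.0, 208.2, 34.4], 0.81), ([567.8, 298.1, 39.8], 0.73), ([593.3, 161.5, 33.4], 0.62), ([575.9, 250.9, 33.7], 0.55)]
rack_bracket0 scene [([604.0, 112.2, 49.9], 0.68), ([558.7, 341.2, 56.1], 0.56), ([407.3, -12.1, 15.9], 0.52)]
rack scene [([583.3, 226.8, 1.8], 0.6)]
```

View pics/w5.png

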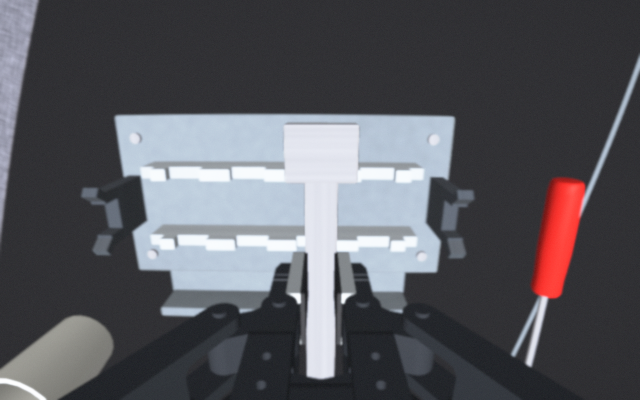

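```bash
cat >> h.py <<'E'
def rackfit(im,px):
    """base-plate corners px in order of (x,y) (-65,128),(−65,−128),(65,-128),(65,128)"""
    P=ray(im,px,8)[:,:2]; M=np.array([[-65,128],[-65,-128],[65,-128],[65,128]],float)
    H=(M-M.mean(0)).T@(P-P.mean(0)); th=np.arctan2(H[0,1]-H[1,0],H[0,0]+H[1,1])
    print('rack centre',np.round(P.mean(0),1),'yaw',round(np.degrees(th),2),'side',np.round(np.linalg.norm(P-np.roll(P,-1,0),axis=1),1))
E
python3 -c "
from h import *
im=ctrl.get_image('wrist')
g=cv2.cvtColor(im['frame'],cv2.COLOR_RGB2GRAY)
px=cv2.cornerSubPix(g,np.array([[454,117],[115,116],[138,271],[438,272]],np.float32).reshape(-1,1,2),(5,5),(-1,-1),(3,30,.01)).reshape(-1,2)
print(px.round(1)); rackfit(im,px); rackfit(im,[[454,117],[115,116],[138,271],[438,272]])
"
```

```text
[[455.5 113.6]
 [117.7 113.9]
 [142.6 266.8]
 [438.1 268.4]]
rack centre [578.5 228.4] yaw 11.84 side [253.2 128.1 253.4 128.3]
rack centre [581.8 227.1] yaw 11.77 side [254.7 130.7 258.6 129.3]
```

```bash
python3 -c "
from h import *
im=ctrl.get_image('wrist')
f=im['frame'][:,:,::-1].copy()
f=cv2.resize(f,None,fx=2,fy=2,interpolation=cv2.INTER_CUBIC)
c=np.array([580.3,228.5]);th=np.radians(12)
def W(x,y,z): return [c[0]+x*np.cos(th)-y*np.sin(th),c[1]+x*np.sin(th)+y*np.cos(th),z]
def L(A,B,col): 
    p=proj(im,[A,B])*2+.5; cv2.line(f,tuple(int(v) for v in p[0]),tuple(int(v) for v in p[1]),col,1)
for k in range(4):
  for s in(-12,12):
    y=-67.5+45*k+s
    for x in (-26,26): L(W(x-4,y,30),W(x+4,y,30),(0,0,255)); L(W(x-4,y,38),W(x+4,y,38),(0,200,0))
for a,b in(((-65,-128),(-65,128)),((-65,128),(65,128)),((65,128),(65,-128)),((65,-128),(-65,-128))): L(W(*a,8),W(*b,8),(255,0,0))
cv2.imwrite('pics/w6.png',f[180:600,160:960])
"
```

```text
(no output)
```

View pics/w6.png

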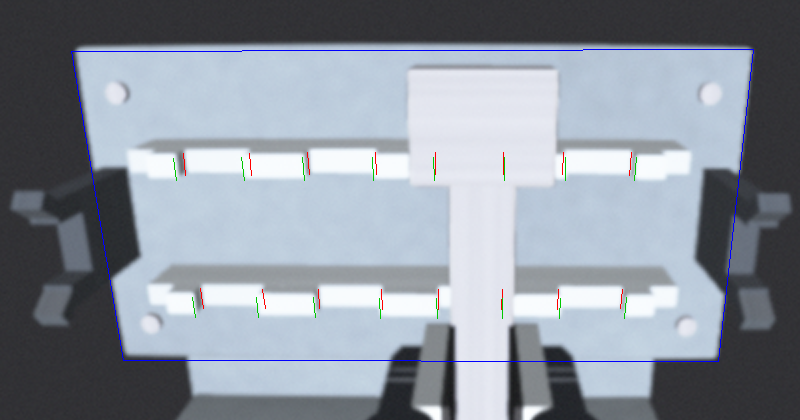

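The overlay fits the rack: base outline (75,50)–(752,50) and lane edges agree to about 1 mm, giving rack centre ≈(580,228.5), yaw 12°. So the bar started about 4 mm off-centre along its length.

```bash
python3 -c "
from h import *
plan([575.1,250.5,44],np.radians(102))
"
```

```text
travel [-0.39  0.05  8.37] ang [-0.1 -0.1  0. ]
```

```bash
python3 -m creep '[{"hand":0,"travel":[-0.4,0.05,0],"angular":[-0.1,0,0]},{"hand":0,"travel":[-0.4,0.05,3],"angular":[-0.1,0,0]},{"hand":0,"travel":[-0.4,0.05,6],"angular":[-0.1,0,0]},{"hand":0,"travel":[-0.4,0.05,7.6],"angular":[-0.1,0,0]},{"hand":0,"travel":[-0.4,0.05,8.2],"angular":[-0.1,0,0]},{"hand":0,"travel":[-0.4,0.05,8.3],"angular":[-0.1,0,0]},{"hand":0,"travel":[-0.4,0.05,8.3],"angular":[-0.1,0,0]}]'; python3 -c "
from h import *
st();plan([575.1,250.5,35],np.radians(102))
"
```

```text
clock: 18.35
eef_pos: [575.8, 251.1, 45.7]
tool_rot: [3.141, -0.002, 1.781]
force: [0.1, -0.1, -0.7]
width: 11.6
t 18.35 pos [575.8 251.1  45.7] rpy [ 3.1409e+00 -2.0000e-03  1.7807e+00] F [ 0.1 -0.1 -0.7] w 11.6 q [-0.04  0.95 -0.72  1.7   0.82  0.82  0.63]
travel [-0.04 -0.08  1.07] ang [ 0.  -0.1  0. ]
```

```bash
python3 -m creep '[{"hand":0,"travel":[-0.05,-0.05,0.4],"angular":[0,0,0]},{"hand":0,"travel":[-0.05,-0.05,0.7],"angular":[0,0,0]},{"hand":0,"travel":[-0.05,-0.05,0.9],"angular":[0,0,0]},{"hand":0,"travel":[-0.05,-0.05,1.0],"angular":[0,0,0]},{"hand":0,"travel":[-0.05,-0.05,1.0],"angular":[0,0,0]}]'
```

```text
clock: 18.85
eef_pos: [575.3, 250.4, 35.6]
tool_rot: [3.141, -0.002, 1.781]
force: [-0.4, 0.2, -2.7]
width: 11.5
```

```bash
python3 -m creep '[{"hand":0,"travel":[0,0,0.1],"angular":[0,0,0]},{"hand":0,"travel":[0,0,0.1],"angular":[0,0,0]}]'; python3 -m creep '[{"hand":0,"travel":[0,0,0.08],"angular":[0,0,0]},{"hand":0,"travel":[0,0,0.08],"angular":[0,0,0]}]'
```

```text
clock: 19.05
eef_pos: [575.5, 250.6, 35.1]
tool_rot: [3.141, -0.002, 1.781]
force: [-0.4, 0.5, 3.0]
width: 11.5
clock: 19.25
eef_pos: [575.5, 250.6, 35.1]
tool_rot: [3.14, -0.001, 1.781]
force: [-1.4, -1.1, 6.0]
width: 11.5
```

Seated on the rails. I release it, rise, and check.

```bash
python3 -m creep '[{"hand":0.15,"travel":[0,0,0],"angular":[0,0,0]},{"hand":0.35,"travel":[0,0,0],"angular":[0,0,0]},{"hand":0.35,"travel":[0,0,0],"angular":[0,0,0]},{"hand":0.35,"travel":[0,0,0],"angular":[0,0,0]},{"hand":0.35,"travel":[0,0,-2],"angular":[0,0,0]},{"hand":0.35,"travel":[0,0,-6],"angular":[0,0,0]},{"hand":0.5,"travel":[0,0,-11],"angular":[0,0,0]},{"hand":0.6,"travel":[0,0,-13],"angular":[0,0,0]},{"hand":0.6,"travel":[0,0,-13],"angular":[0,0,0]}]'; python3 -c "
from h import *
s=st(); shot('wrist','w7')
for n in ('spec0_mid','spec0_tab'): print(n,[(np.round(d['at'],1).tolist(),round(d['confidence'],2)) for d in ctrl.spot_point('wrist',n)])
for c in ('top','scene'): specs(c,ctrl.get_image(c))
print('goal mid',[575.1,250.5,35])
"
```

```text
clock: 20.15
eef_pos: [577.2, 252.0, 169.0]
tool_rot: [3.134, -0.004, 1.78]
force: [-0.2, 0.3, 0.1]
width: 51.4
t 20.15 pos [577.2 252.  169. ] rpy [ 3.1336 -0.0035  1.7805] F [-0.2  0.3  0.1] w 51.4 q [ 0.02  0.8  -0.84  1.63  0.68  1.01  0.74]
spec0_mid [([563.3, 295.7, 32.4], 0.43), ([581.8, 228.4, 4.8], 0.36)]
spec0_tab []
top spec cen [ 581.3 -355.9] yaw 17.6 L 132 W 33 area 283
scene spec cen [  -0.6 -519.9] yaw -78.7 L 115 W 27 area 353
scene spec cen [  33.8 -531.4] yaw -80.7 L 148 W 27 area 488
scene spec cen [ 580.9 -355.1] yaw 17.7 L 133 W 34 area 586
goal mid [575.1, 250.5, 35]
```

View pics/w7.png

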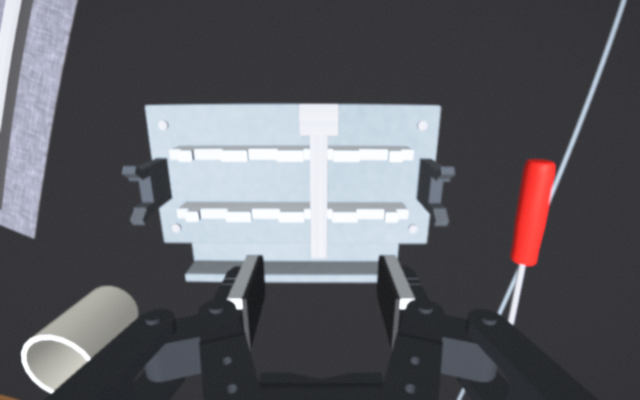

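The view shows the specimen in its lane (shank at column 318), lying across both rails, with the tab at the open side (318,118). Next is the second specimen.

```bash
python3 -c "
from h import *
plan([581.1,-355.5,120],np.radians(107.6))
"
```

```text
travel [-59.32 -11.96   4.33] ang [-0.1 -0.  -5.6]
```

```bash
python3 -m creep '[{"hand":0.6,"travel":[-4.6,-0.9,0],"angular":[0,0,0]},{"hand":0.6,"travel":[-9.2,-1.8,0],"angular":[0,0,-1]},{"hand":0.6,"travel":[-13.8,-2.7,0],"angular":[0,0,-2]},{"hand":0.6,"travel":[-18.4,-3.7,0],"angular":[0,0,-2]},{"hand":0.6,"travel":[-23,-4.6,0],"angular":[0,0,-2]},{"hand":0.6,"travel":[-27.6,-5.5,0],"angular":[0,0,-3]},{"hand":0.6,"travel":[-32.2,-6.4,0],"angular":[0,0,-3]},{"hand":0.6,"travel":[-36.8,-7.4,0.5],"angular":[0,0,-4]},{"hand":0.6,"travel":[-41.4,-8.3,1],"angular":[0,0,-4]},{"hand":0.6,"travel":[-46,-9.2,2],"angular":[0,0,-5]},{"hand":0.6,"travel":[-50.6,-10.2,3],"angular":[0,0,-5]},{"hand":0.6,"travel":[-55.2,-11.1,4],"angular":[0,0,-5.6]},{"hand":0.6,"travel":[-59.3,-12,4.3],"angular":[0,0,-5.6]},{"hand":0.6,"travel":[-59.3,-12,4.3],"angular":[0,0,-5.6]},{"hand":0.6,"travel":[-59.3,-12,4.3],"angular":[0,0,-5.6]},{"hand":0.6,"travel":[-59.3,-12,4.3],"angular":[0,0,-5.6]}]'; python3 -c "
from h import *
s=st(); specs('scene',ctrl.get_image('scene')); 
plan([581.1,-355.5,4.2],np.radians(107.6))
"
```

```text
clock: 22.0
eef_pos: [580.9, -353.2, 119.6]
tool_rot: [-3.14, -0.003, 1.881]
force: [-0.1, 0.4, 0.4]
width: 51.1
t 22.0 pos [ 580.9 -353.2  119.6] rpy [-3.1404e+00 -2.9000e-03  1.8807e+00] F [-0.1  0.4  0.4] w 51.1 q [ 0.95  0.95 -0.87  1.5   0.78  1.07  1.78]
scene spec cen [-1166.4   284.4] yaw 30.1 L 158 W 45 area 115
scene spec cen [-5.000e-01 -5.199e+02] yaw -79.0 L 115 W 27 area 352
scene spec cen [  33.8 -531.4] yaw -80.8 L 148 W 27 area 487
travel [-0.27 -0.06 11.58] ang [-0.1 -0.1  0.2]
```

```bash
python3 -c "
from h import *
shot('wrist','w8')
for c in('wrist','top'):
  for n in ('spec0_mid','spec0_tab'): print(c,n,[(np.round(d['at'],1).tolist(),round(d['confidence'],2)) for d in ctrl.spot_point(c,n)])
"
```

```text
wrist spec0_mid []
wrist spec0_tab []
top spec0_mid []
top spec0_tab []
```

View pics/w8.png

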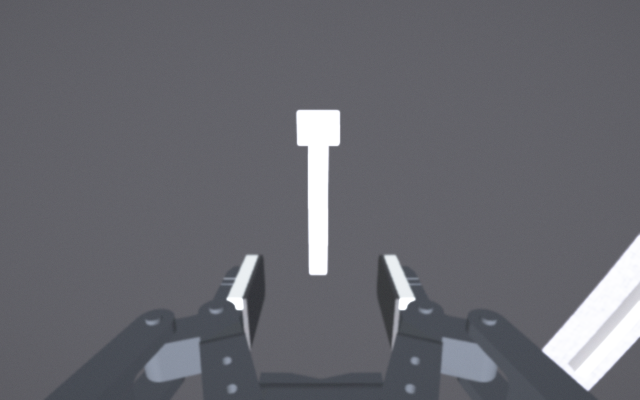

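The specimen lies aligned under the open jaws (column 318, tab (318,127)). Descend and grip.

```bash
python3 -m creep '[{"hand":0.6,"travel":[-0.25,-0.05,4],"angular":[0,0,0.2]},{"hand":0.6,"travel":[-0.25,-0.05,8],"angular":[0,0,0.2]},{"hand":0.6,"travel":[-0.25,-0.05,10],"angular":[0,0,0.2]},{"hand":0.6,"travel":[-0.25,-0.05,11.3],"angular":[0,0,0.2]},{"hand":0.6,"travel":[-0.25,-0.05,11.5],"angular":[0,0,0.2]},{"hand":0.6,"travel":[-0.25,-0.05,11.5],"angular":[0,0,0.2]},{"hand":0.2,"travel":[-0.25,-0.05,11.5],"angular":[0,0,0.2]},{"hand":0,"travel":[-0.25,-0.05,11.5],"angular":[0,0,0.2]},{"hand":0,"travel":[-0.25,-0.05,11.5],"angular":[0,0,0.2]},{"hand":0,"travel":[-0.25,-0.05,11.5],"angular":[0,0,0.2]},{"hand":0,"travel":[-0.25,-0.05,11.5],"angular":[0,0,0.2]},{"hand":0,"travel":[-0.25,-0.05,11.5],"angular":[0,0,0.2]},{"hand":0,"travel":[-0.25,-0.05,11.5],"angular":[0,0,0.2]}]'; python3 -c "
from h import *
st()"; python3 -m creep '[{"hand":0,"travel":[0,0,-1.5],"angular":[0,0,0]},{"hand":0,"travel":[0,0,-4],"angular":[0,0,0]},{"hand":0,"travel":[0,0,-8],"angular":[0,0,0]},{"hand":0,"travel":[0,0,-12],"angular":[0,0,0]},{"hand":0,"travel":[0,0,-12],"angular":[0,0,0]}]'; python3 -c "
from h import *
c=np.array([579.8,228.5]);th=np.radians(12);g=c+67.5*np.array([np.sin(th),-np.cos(th)]);print(g)
plan([*g,130],np.radians(102))"
```

```text
clock: 23.6
eef_pos: [581.9, -357.3, 7.1]
tool_rot: [-3.142, 0.001, 1.876]
force: [-1.0, 1.2, 6.1]
width: 11.0
t 23.6 pos [ 581.9 -357.3    7.1] rpy [-3.1415e+00  8.0000e-04  1.8762e+00] F [-1.   1.2  6.1] w 11.0 q [ 0.92  1.08 -0.78  1.54  0.9   0.91  1.7 ]
clock: 24.1
eef_pos: [586.0, -357.7, 134.4]
tool_rot: [3.133, 0.008, 1.876]
force: [1.1, 0.5, -1.0]
width: 10.8
[593.83403913 162.47503695]
travel [49.38 16.38  0.21] ang [0.5 0.4 5.5]
```

```bash
python3 -c "
from h import *
st();shot('wrist','w9')"
```

```text
t 24.1 pos [ 586.  -357.7  134.4] rpy [3.1328 0.0076 1.876 ] F [ 1.1  0.5 -1. ] w 10.8 q [ 0.96  0.93 -0.88  1.49  0.78  1.08  1.79]
```

View pics/w9.png

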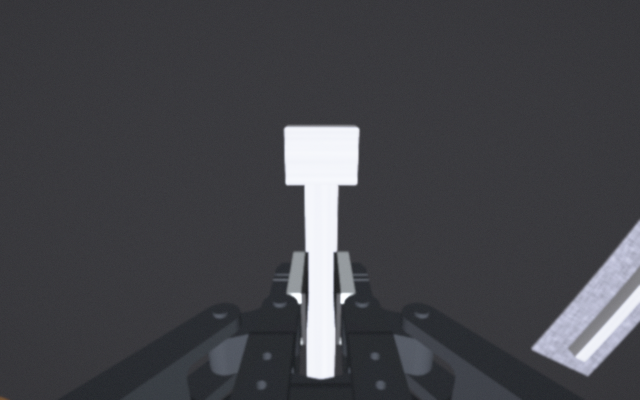

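Held as the first was (tab (321,155), straight). To lane 0.

```bash
python3 -m creep '[{"hand":0,"travel":[4,1.3,0],"angular":[0,0,0]},{"hand":0,"travel":[8,2.6,0],"angular":[0,0,1]},{"hand":0,"travel":[12,4,0],"angular":[0,0,1]},{"hand":0,"travel":[16,5.3,0],"angular":[0,0,2]},{"hand":0,"travel":[20,6.6,0],"angular":[0,0,2]},{"hand":0,"travel":[24.5,8.1,0],"angular":[0.2,0.2,3]},{"hand":0,"travel":[29,9.6,0],"angular":[0.4,0.3,3]},{"hand":0,"travel":[33.5,11.1,0],"angular":[0.5,0.4,4]},{"hand":0,"travel":[38,12.6,0],"angular":[0.5,0.4,4]},{"hand":0,"travel":[42.5,14.1,0.1],"angular":[0.5,0.4,5]},{"hand":0,"travel":[46.5,15.4,0.2],"angular":[0.5,0.4,5.5]},{"hand":0,"travel":[49.4,16.4,0.2],"angular":[0.5,0.4,5.5]},{"hand":0,"travel":[49.4,16.4,0.2],"angular":[0.5,0.4,5.5]},{"hand":0,"travel":[49.4,16.4,0.2],"angular":[0.5,0.4,5.5]}]'; python3 -c "
from h import *
st();plan([593.8,162.5,46],np.radians(102))"
```

```text
clock: 25.55
eef_pos: [591.0, 163.0, 126.5]
tool_rot: [-3.136, -0.001, 1.782]
force: [-0.3, -1.3, -1.5]
width: 10.8
t 25.55 pos [591.  163.  126.5] rpy [-3.1357e+00 -9.0000e-04  1.7823e+00] F [-0.3 -1.3 -1.5] w 10.8 q [ 0.16  0.84 -0.81  1.7   0.73  0.94  0.83]
travel [-0.12  0.31  8.04] ang [-0.3 -0.1  0.1]
```

```bash
python3 -m creep '[{"hand":0,"travel":[-0.1,0.3,0.5],"angular":[-0.3,-0.1,0.1]},{"hand":0,"travel":[-0.1,0.3,4],"angular":[-0.3,-0.1,0.1]},{"hand":0,"travel":[-0.1,0.3,6.8],"angular":[-0.3,-0.1,0.1]},{"hand":0,"travel":[-0.1,0.3,7.8],"angular":[-0.3,-0.1,0.1]},{"hand":0,"travel":[-0.1,0.3,8],"angular":[-0.3,-0.1,0.1]},{"hand":0,"travel":[-0.1,0.3,8],"angular":[-0.3,-0.1,0.1]}]'; python3 -c "
from h import *
st();plan([593.8,162.5,37.3],np.radians(102))"
```

```text
clock: 26.15
eef_pos: [594.1, 162.4, 46.9]
tool_rot: [-3.141, 0.001, 1.78]
force: [0.8, -0.1, -1.7]
width: 10.7
t 26.15 pos [594.1 162.4  46.9] rpy [-3.1415e+00  5.0000e-04  1.7796e+00] F [ 0.8 -0.1 -1.7] w 10.7 q [ 0.11  0.93 -0.73  1.74  0.83  0.81  0.75]
travel [ 0.02 -0.03  0.96] ang [-0.  0. -0.]
```

```bash
python3 -m creep '[{"hand":0,"travel":[0,0,0.4],"angular":[0,0,0]},{"hand":0,"travel":[0,0,0.7],"angular":[0,0,0]},{"hand":0,"travel":[0,0,0.85],"angular":[0,0,0]},{"hand":0,"travel":[0,0,0.9],"angular":[0,0,0]}]'; python3 -m creep '[{"hand":0,"travel":[0,0,0.1],"angular":[0,0,0]},{"hand":0,"travel":[0,0,0.15],"angular":[0,0,0]}]'
```

```text
clock: 26.55
eef_pos: [594.2, 162.3, 38.0]
tool_rot: [3.141, 0.001, 1.78]
force: [-0.3, -1.0, -1.1]
width: 11.0
clock: 26.75
eef_pos: [594.3, 162.5, 37.0]
tool_rot: [3.141, 0.001, 1.78]
force: [-0.5, -1.9, 6.1]
width: 11.2
```

```bash
python3 -m creep '[{"hand":0.15,"travel":[0,0,0],"angular":[0,0,0]},{"hand":0.35,"travel":[0,0,0],"angular":[0,0,0]},{"hand":0.35,"travel":[0,0,0],"angular":[0,0,0]},{"hand":0.35,"travel":[0,0,0],"angular":[0,0,0]},{"hand":0.35,"travel":[0,0,-2],"angular":[0,0,0]},{"hand":0.35,"travel":[0,0,-6],"angular":[0,0,0]},{"hand":0.5,"travel":[0,0,-11],"angular":[0,0,0]},{"hand":0.6,"travel":[0,0,-13],"angular":[0,0,0]},{"hand":0.6,"travel":[0,0,-13],"angular":[0,0,0]}]'; python3 -c "
from h import *
s=st(); im=shot('wrist','w10'); 
f=cv2.resize(im['frame'][:,:,::-1],None,fx=2,fy=2,interpolation=cv2.INTER_CUBIC)
c=np.array([579.8,228.5]);th=np.radians(12)
def W(x,y,z): return [c[0]+x*np.cos(th)-y*np.sin(th),c[1]+x*np.sin(th)+y*np.cos(th),z]
for y in(-67.5,22.5):
  p=proj(im,[W(a,y+b,40) for a,b in((-65,-15),(-65,15),(-41,15),(-41,7),(65,7),(65,-7),(-41,-7),(-41,-15))])*2+.5
  cv2.polylines(f,[np.round(p).astype(int)],True,(0,0,255),1)
cv2.imwrite('pics/w10.png',f[150:650,200:1000])
boxfit('scene','bar_mid',[14,270,14],10,[538,-36,np.radians(79)])
specs('scene',ctrl.get_image('scene')); specs('top',ctrl.get_image('top'))
plan([538.2,-36.1,130],np.radians(79))
"
```

```text
clock: 27.65
eef_pos: [596.2, 163.9, 170.9]
tool_rot: [3.134, -0.0, 1.779]
force: [-0.1, 0.4, -0.3]
width: 51.6
t 27.65 pos [596.2 163.9 170.9] rpy [ 3.1341e+00 -1.0000e-04  1.7795e+00] F [-0.1  0.4 -0.3] w 51.6 q [ 0.17  0.78 -0.85  1.66  0.68  1.01  0.87]
scene bar_mid fit [538.6 -37.7] 78.9 IoU 0.84
scene spec cen [-5.000e-01 -5.199e+02] yaw -78.8 L 115 W 27 area 354
scene spec cen [  33.7 -531.4] yaw -80.7 L 148 W 27 area 490
travel [-18.22  -9.5    3.59] ang [-0.1  0.1 23. ]
```

View pics/w10.png

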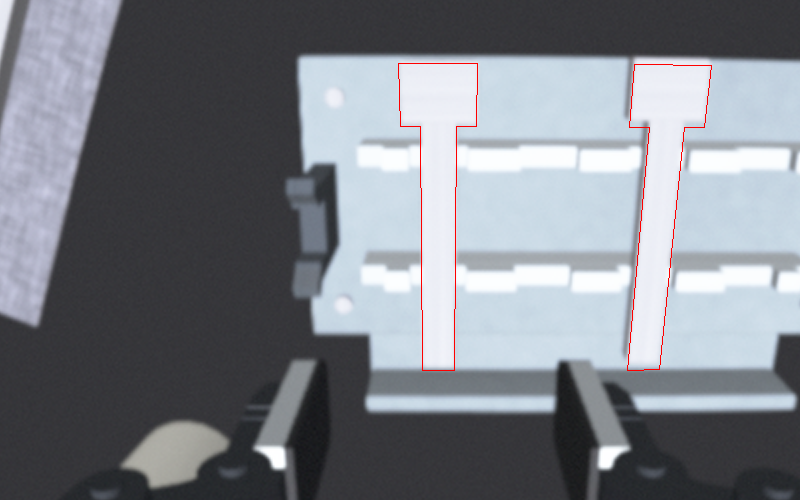

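Both specimens coincide with their expected outlines (tabs at (438,95) and (670,95)), one to a lane and flat. Now I fetch the bar.

```bash
python3 -m creep '[{"hand":0.6,"travel":[-4.2,-2.2,0],"angular":[0,0,6]},{"hand":0.6,"travel":[-8.4,-4.4,0],"angular":[0,0,12]},{"hand":0.6,"travel":[-12.6,-6.6,0],"angular":[0,0,18]},{"hand":0.6,"travel":[-16.5,-8.6,1],"angular":[0,0,23]},{"hand":0.6,"travel":[-18.2,-9.5,5],"angular":[0,0,23]},{"hand":0.6,"travel":[-18.2,-9.5,9],"angular":[0,0,23]},{"hand":0.6,"travel":[-18.2,-9.5,12],"angular":[0,0,23]},{"hand":0.6,"travel":[-18.2,-9.5,12],"angular":[0,0,23]},{"hand":0.6,"travel":[-18.2,-9.5,12],"angular":[0,0,23]}]'; python3 -c "
from h import *
st();boxfit('wrist','bar_mid',[14,270,14],10,[538,-36,np.radians(79)]);plan([538.3,-36.3,6],np.radians(79))"
```

```text
clock: 28.8
eef_pos: [537.6, -35.4, 45.5]
tool_rot: [-3.138, 0.002, 1.379]
force: [1.1, 0.7, 0.5]
width: 50.7
t 28.8 pos [537.6 -35.4  45.5] rpy [-3.1383e+00  1.7000e-03  1.3791e+00] F [1.1 0.7 0.5] w 50.7 q [ 0.41  0.83 -0.62  1.95  0.82  0.63  0.62]
wrist bar_mid fit [552.8 -38.8] 79.04 IoU 0.93
travel [-0.1  -0.05  4.11] ang [0.  0.1 0. ]
```

```bash
python3 -m creep '[{"hand":0.6,"travel":[-0.1,-0.05,2],"angular":[0,0.1,0]},{"hand":0.6,"travel":[-0.1,-0.05,3.4],"angular":[0,0.1,0]},{"hand":0.6,"travel":[-0.1,-0.05,4.1],"angular":[0,0.1,0]},{"hand":0.6,"travel":[-0.1,-0.05,4.1],"angular":[0,0.1,0]},{"hand":0.2,"travel":[-0.1,-0.05,4.1],"angular":[0,0.1,0]},{"hand":0,"travel":[-0.1,-0.05,4.1],"angular":[0,0.1,0]},{"hand":0,"travel":[-0.1,-0.05,4.1],"angular":[0,0.1,0]},{"hand":0,"travel":[-0.1,-0.05,4.1],"angular":[0,0.1,0]},{"hand":0,"travel":[-0.1,-0.05,4.1],"angular":[0,0.1,0]},{"hand":0,"travel":[-0.1,-0.05,4.1],"angular":[0,0.1,0]},{"hand":0,"travel":[-0.1,-0.05,4.1],"angular":[0,0.1,0]}]'; python3 -c "
from h import *
st()"; python3 -m creep '[{"hand":0,"travel":[0,0,-0.8],"angular":[0,0,0]},{"hand":0,"travel":[0,0,-3],"angular":[0,0,0]},{"hand":0,"travel":[0,0,-7],"angular":[0,0,0]},{"hand":0,"travel":[0,0,-12],"angular":[0,0,0]},{"hand":0,"travel":[0,0,-14],"angular":[0,0,0]},{"hand":0,"travel":[0,0,-14],"angular":[0,0,0]}]';python3 -c "
from h import *
s=st();print(s['torque']);plan([579.8,228.5,150],np.radians(12))
for c in('scene','wrist'): boxfit(c,'bar_mid',[14,270,14],s['eef_pos'][2]+4,[540,-36,np.radians(79)])"
```

```text
clock: 30.0
eef_pos: [538.8, -36.2, 6.9]
tool_rot: [3.14, -0.001, 1.379]
force: [-1.5, 0.5, 5.4]
width: 12.4
t 30.0 pos [538.8 -36.2   6.9] rpy [ 3.1400e+00 -7.0000e-04  1.3789e+00] F [-1.5  0.5  5.4] w 12.4 q [ 0.37  0.89 -0.55  1.96  0.89  0.55  0.56]
clock: 30.6
eef_pos: [540.3, -36.2, 149.8]
tool_rot: [3.135, -0.002, 1.378]
force: [0.8, -0.0, -5.1]
width: 12.2
t 30.6 pos [540.3 -36.2 149.8] rpy [ 3.1345e+00 -1.6000e-03  1.3784e+00] F [ 0.8 -0.  -5.1] w 12.2 q [ 0.5   0.69 -0.77  1.9   0.65  0.81  0.76]
[-0.01274219 -0.05210558  0.0178312 ]
travel [ 2.673e+01 -1.180e+00  1.000e-02] ang [ 0.3 -0.3 67. ]
scene bar_mid fit [542.1 -37.3] 78.58 IoU 0.55
wrist bar_mid fit [541.4 -37.6] 79.02 IoU 0.92
```

```bash
python3 -m creep '[{"hand":0,"travel":[2.2,-0.1,0],"angular":[0,0,5.5]},{"hand":0,"travel":[4.4,-0.2,0],"angular":[0,0,11]},{"hand":0,"travel":[6.6,-0.3,0],"angular":[0,0,17]},{"hand":0,"travel":[8.8,-0.4,0],"angular":[0,0,23]},{"hand":0,"travel":[11,-0.5,0],"angular":[0,0,29]},{"hand":0,"travel":[13.2,-0.6,0],"angular":[0,0,35]},{"hand":0,"travel":[15.4,-0.7,0],"angular":[0,0,41]},{"hand":0,"travel":[17.6,-0.8,0],"angular":[0,0,47]},{"hand":0,"travel":[19.8,-0.9,0],"angular":[0,0,53]},{"hand":0,"travel":[22,-1,0],"angular":[0.2,-0.2,58]},{"hand":0,"travel":[24.2,-1.1,0],"angular":[0.3,-0.3,63]},{"hand":0,"travel":[26,-1.2,0],"angular":[0.3,-0.3,66]},{"hand":0,"travel":[26.7,-1.2,0],"angular":[0.3,-0.3,67]},{"hand":0,"travel":[26.7,-1.2,0],"angular":[0.3,-0.3,67]},{"hand":0,"travel":[26.7,-1.2,0],"angular":[0.3,-0.3,67]}]'; python3 -c "
from h import *
s=st();print(s['torque']);plan([579.8,228.5,75],np.radians(12))
im=shot('wrist','w11')
for c in('scene','wrist','top'): boxfit(c,'bar_mid',[14,270,14],s['eef_pos'][2]+3,[580,228,np.radians(12)])"
```

```text
clock: 32.3
eef_pos: [575.5, 225.9, 143.8]
tool_rot: [3.142, 0.012, 0.21]
force: [0.2, 0.1, -4.0]
width: 12.0
t 32.3 pos [575.5 225.9 143.8] rpy [3.1416 0.0115 0.2097] F [ 0.2  0.1 -4. ] w 12.0 q [-0.17  0.72 -0.41  1.67  0.36  0.84 -0.53]
[-0.0488967  -0.00333026  0.02949497]
travel [ 0.56 -0.16  6.87] ang [0.  0.7 0. ]
scene bar_mid fit [574.4 223.7] 12.06 IoU 0.58
wrist bar_mid fit [573.5 235.4] 11.99 IoU 0.91
top bar_mid fit [574.7 228.6] 11.68 IoU 0.37
```

```bash
python3 -m creep '[{"hand":0,"travel":[0.55,-0.15,0.5],"angular":[0,0.7,0]},{"hand":0,"travel":[0.55,-0.15,3],"angular":[0,0.7,0]},{"hand":0,"travel":[0.55,-0.15,5],"angular":[0,0.7,0]},{"hand":0,"travel":[0.55,-0.15,6],"angular":[0,0.7,0]},{"hand":0,"travel":[0.55,-0.15,6.6],"angular":[0,0.7,0]},{"hand":0,"travel":[0.55,-0.15,6.6],"angular":[0,0.7,0]}]'; python3 -c "
from h import *
s=st();plan([579.8,228.5,48.3],np.radians(12))
b=s['eef_pos'][2]+3.1
for c in('scene','wrist','top'):
  boxfit(c,'bar_mid',[14,270,14],b,[580,228,np.radians(12)])
  print(c,[(np.round(d['at'],1).tolist(),round(d['confidence'],2)) for d in ctrl.spot_point(c,'bar_end_a')])
cc=np.array([579.8,228.5]);th=np.radians(12)
def W(x,y,z): return [cc[0]+x*np.cos(th)-y*np.sin(th),cc[1]+x*np.sin(th)+y*np.cos(th),z]
out=[]
for c,y0,x0 in(('scene',110,300),('top',150,190)):
  im=ctrl.get_image(c); f=cv2.resize(im['frame'][:,:,::-1],None,fx=4,fy=4,interpolation=cv2.INTER_CUBIC)
  p=(proj(im,[W(x,y,b+7) for x,y in((-7,-135),(7,-135),(7,135),(-7,135))])+.5)*4-.5
  cv2.polylines(f,[np.round(p).astype(int)],True,(0,0,255),1)
  out.append(f[y0*4:y0*4+480,x0*4:x0*4+400 if c=='scene' else x0*4+400])
  if c=='top': out[-1]=f[150*4:150*4+480,205*4:205*4+400]
cv2.imwrite('pics/v12.png',np.hstack(out))
"
```

```text
clock: 33.25
eef_pos: [580.6, 229.6, 78.5]
tool_rot: [-3.14, -0.003, 0.209]
force: [-0.7, -0.1, -3.6]
width: 11.7
t 33.25 pos [580.6 229.6  78.5] rpy [-3.1399e+00 -2.7000e-03  2.0870e-01] F [-0.7 -0.1 -3.6] w 11.7 q [-0.2   0.8  -0.37  1.71  0.41  0.7  -0.57]
travel [-0.11  0.09  3.02] ang [-0.1 -0.2 -0. ]
scene bar_mid fit [578.2 228.7] 12.94 IoU 0.53
scene [([608.0, 95.2, 72.8], 0.67)]
wrist bar_mid fit [580.5 231.2] 12.01 IoU 0.91
wrist []
top bar_mid fit [578.4 233.4] 10.83 IoU 0.33
top [([552.1, 357.8, 85.0], 0.52)]
```

View pics/v12.png

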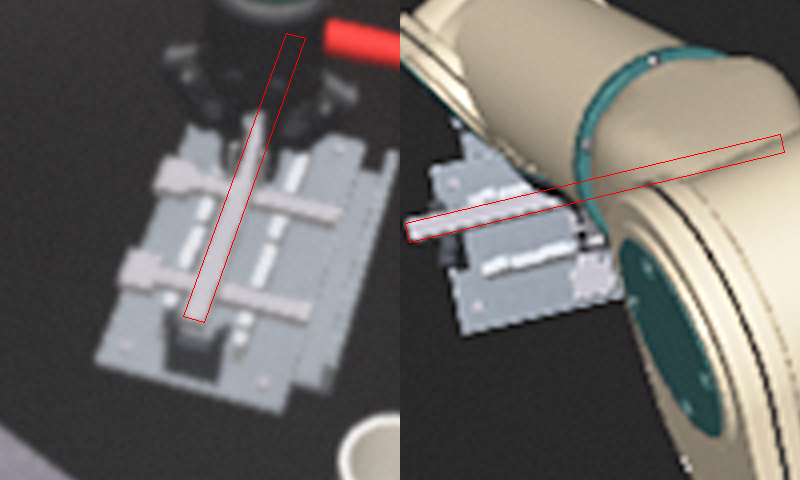

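The bar ends match the expected outline in both views (left (195,318), right (410,230)), and the bar hangs above both brackets. Lowering.

```bash
python3 -m creep '[{"hand":0,"travel":[-0.1,0.1,0],"angular":[-0.1,-0.2,0]},{"hand":0,"travel":[-0.1,0.1,0.6],"angular":[-0.1,-0.2,0]},{"hand":0,"travel":[-0.1,0.1,1.2],"angular":[-0.1,-0.2,0]},{"hand":0,"travel":[-0.1,0.1,1.5],"angular":[-0.1,-0.2,0]},{"hand":0,"travel":[-0.1,0.1,1.5],"angular":[-0.1,-0.2,0]}]'; python3 -m creep '[{"hand":0,"travel":[0,0,0.4],"angular":[0,0,0]},{"hand":0,"travel":[0,0,0.8],"angular":[0,0,0]},{"hand":0,"travel":[0,0,1.1],"angular":[0,0,0]},{"hand":0,"travel":[0,0,1.1],"angular":[0,0,0]}]';python3 -c "
from h import *
s=st();plan([579.8,228.5,48],np.radians(12))"
```

```text
clock: 34.3
eef_pos: [579.4, 228.1, 63.2]
tool_rot: [3.141, 0.002, 0.209]
force: [-0.8, 0.4, -4.3]
width: 11.9
clock: 34.7
eef_pos: [579.0, 227.9, 51.6]
tool_rot: [3.141, 0.003, 0.209]
force: [-0.2, 0.0, -4.4]
width: 12.2
t 34.7 pos [579.  227.9  51.6] rpy [3.1409e+00 2.7000e-03 2.0870e-01] F [-0.2  0.  -4.4] w 12.2 q [-0.21  0.84 -0.35  1.72  0.43  0.66 -0.59]
travel [ 0.09 -0.05  0.36] ang [ 0.   0.2 -0. ]
```

```bash
python3 -m creep '[{"hand":0,"travel":[0.1,-0.05,0.15],"angular":[0,0.2,0]},{"hand":0,"travel":[0.1,-0.05,0.3],"angular":[0,0.2,0]},{"hand":0,"travel":[0.1,-0.05,0.4],"angular":[0,0.2,0]}]'; python3 -m creep '[{"hand":0,"travel":[0,0,0.1],"angular":[0,0,0]},{"hand":0,"travel":[0,0,0.1],"angular":[0,0,0]}]'
```

```text
clock: 35.0
eef_pos: [580.0, 228.7, 47.9]
tool_rot: [3.141, -0.001, 0.209]
force: [-1.4, -0.2, 5.6]
width: 11.9
clock: 35.2
eef_pos: [580.0, 228.7, 47.9]
tool_rot: [3.14, -0.001, 0.209]
force: [-1.8, -1.5, 4.4]
width: 12.0
```

Home at TCP z 47.9, as predicted. I release, rise, and check.

```bash
python3 -m creep '[{"hand":0.15,"travel":[0,0,0],"angular":[0,0,0]},{"hand":0.4,"travel":[0,0,0],"angular":[0,0,0]},{"hand":0.4,"travel":[0,0,0],"angular":[0,0,0]},{"hand":0.4,"travel":[0,0,0],"angular":[0,0,0]},{"hand":0.4,"travel":[0,0,-2],"angular":[0,0,0]},{"hand":0.5,"travel":[0,0,-6],"angular":[0,0,0]},{"hand":0.6,"travel":[0,0,-11],"angular":[0,0,0]},{"hand":0.6,"travel":[0,0,-16],"angular":[0,0,0]},{"hand":0.6,"travel":[-6,6,-20],"angular":[0,0,0]},{"hand":0.6,"travel":[-10,10,-22],"angular":[0,0,0]},{"hand":0.6,"travel":[-14,14,-22],"angular":[0,0,0]},{"hand":0.6,"travel":[-18,18,-22],"angular":[0,0,0]},{"hand":0.6,"travel":[-18,22,-22],"angular":[0,0,0]},{"hand":0.6,"travel":[-18,26,-22],"angular":[0,0,0]},{"hand":0.6,"travel":[-18,30,-22],"angular":[0,0,0]},{"hand":0.6,"travel":[-18,30,-22],"angular":[0,0,0]}]'; python3 -c "
from h import *
s=st()
for c in('scene','top'):
  boxfit(c,'bar_mid',[14,270,14],51,[580,228,np.radians(12)])
  print(c,[(np.round(d['at'],1).tolist(),round(d['confidence'],2)) for d in ctrl.spot_point(c,'bar_end_a')])
cc=np.array([579.8,228.5]);th=np.radians(12)
def W(x,y,z): return [cc[0]+x*np.cos(th)-y*np.sin(th),cc[1]+x*np.sin(th)+y*np.cos(th),z]
out=[]
for c,y0,x0 in(('scene',110,300),('top',140,205)):
  im=shot(c,c+'9'); specs(c,im); f=cv2.resize(im['frame'][:,:,::-1],None,fx=4,fy=4,interpolation=cv2.INTER_CUBIC)
  p=(proj(im,[W(x,y,58) for x,y in((-7,-135),(7,-135),(7,135),(-7,135))])+.5)*4-.5
  cv2.polylines(f,[np.round(p).astype(int)],True,(0,0,255),1)
  out.append(f[y0*4:y0*4+480,x0*4:x0*4+400])
cv2.imwrite('pics/v13.png',np.hstack(out))
"
```

```text
clock: 36.8
eef_pos: [465.3, -107.2, 268.4]
tool_rot: [3.138, -0.002, 0.203]
force: [-1.0, 0.4, 0.6]
width: 51.3
t 36.8 pos [ 465.3 -107.2  268.4] rpy [ 3.1377e+00 -1.6000e-03  2.0280e-01] F [-1.   0.4  0.6] w 51.3 q [ 0.51  0.36 -0.47  1.93  0.21  0.9   0.14]
scene bar_mid fit [579.4 226.9] 11.81 IoU 0.92
scene [([554.8, 358.7, 52.7], 0.89), ([608.0, 94.8, 44.8], 0.66), ([579.0, 224.6, 47.7], 0.31)]
top bar_mid fit [578.2 229.9] 11.68 IoU 0.77
top [([550.4, 356.7, 54.0], 0.88), ([604.4, 95.7, 52.5], 0.69)]
scene spec cen [-5.000e-01 -5.199e+02] yaw -78.7 L 115 W 27 area 355
scene spec cen [  33.7 -531.4] yaw -80.6 L 148 W 27 area 485
```

View pics/v13.png

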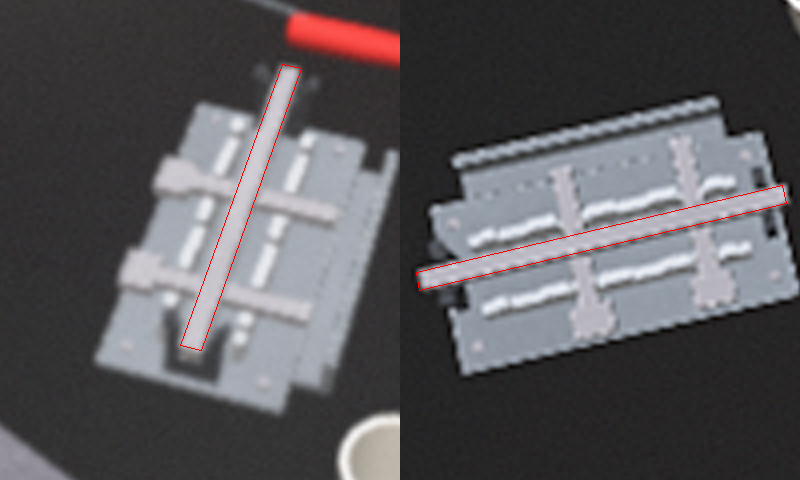

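View pics/top9.png

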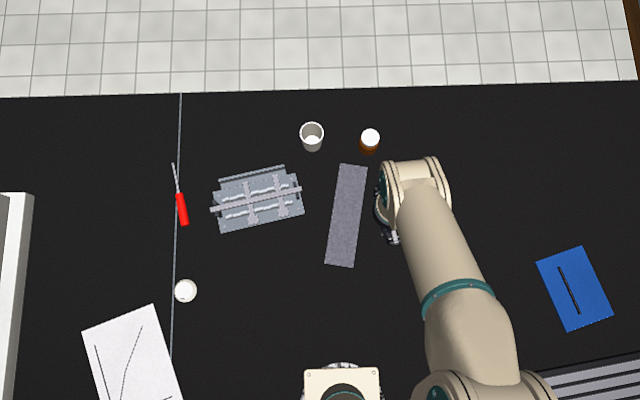

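The bar lies home across both brackets, matching the outline to about 2 mm. Both specimens are in their lanes with tabs at the open side, and the bystanders and screwdriver are where they were. The bench shows no other specimen, so I hand in.

```bash
python3 -c "
from cell import ctrl
print(ctrl.finish_job())"
```

```text
the job is handed in; nothing more can be done
None
```

The job is done and handed in at about 37 s on the robot's clock, with no verdict reported. I lifted the bar level out of both brackets and laid it wholly on the pad. The two specimens on the bench then went into lanes 2 and 0, tabs at the open side, and the bar went back into both brackets.

**Last checks**
- **Bar:** it met the slot floors at the height I had worked out. Its centre measured (579.4, 226.9) from the scene camera and (578.2, 229.9) from the top camera, against about (579.8, 228.5) for the rack centre. The two views differ by about 3 mm along the bar.
- **Specimens:** seen from the wrist camera before the bar went back, both matched their expected outlines in the lanes. No other specimen shows on the bench, and the only extra detections were false ones near (0, -520).
- **Bystanders:** by eye, the jar, mouse, beaker and screwdriver look unmoved in the last top picture; I did not measure them again.

**Disagreements**
- The bar began about 4 mm off-centre along its length by my estimate. I put it back centred on the rack as measured.
- The second specimen was gripped about 2 mm higher than the first, but it was held straight and seated at the expected height.
- Some automatic fits failed where the arm or the picture edge hid part of the object, and I did not use those.

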